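# Load a carving blank behind the drop catch

### The arm

A 6-joint arm with a two-finger parallel gripper is mounted at the origin on the work surface. World frame = base frame: x ahead of the robot, y to its left, z up, the work surface at z = 0. Lengths are in m, angles in rad, forces in N, time in s.
With the tool pointing down it reaches from about 0.325 to 0.775 m from the base axis. Payload 5.5 kg.
Tool frame: the origin (TCP) lies midway between the tips of the shut fingers; the grasp point (between the pads) lies 19 mm behind it; z points along the fingers, y is the direction in which the jaws open and shut (so a half turn about z gives the same grasp; the last joint's range is limited). The gripper opens to 88 mm and grips with 3 to 60 N. Pads are 20 mm wide; open, the fingers measure 115 mm over their backs; the gripper's body (75 mm by 178 mm) begins 61 mm behind the grasp point.
Start: joints at [1.099, 0.091, 1.231, -0, 1.82, -0.057], TCP at [0.242, 0.549, 0.195] pointing down, gripper open.
Joint ranges: [-2.87, 2.87], [-0.86, 2.18], [0.17, 2.46], [-1.51, 4.65], [0.06, 2.69], [-2.65, 2.65]. Speed limits (rad/s): [2.57, 2.57, 3.01, 3.14, 3.14, 3.14].

### API

Orientations are given as a unit quaternion [w, x, y, z].
In Python, from rig import bot, optics gives the robot as it stands. The module is installed in compiled form; this text tells all that it offers.
- The arm moves only by the tool drive_tool, never from a script. Its argument "deltas" is a list of rows, each a list of 7 numbers: the shift along the tool's x, y, z in m, then the turn, a rotation vector about the tool's x, y, z in degrees, then the finger opening in m, from 0 to 0.0878. In form: [[dx, dy, dz, rx, ry, rz, jaw], ...]. A call has 1 to 10 rows; each row is the pose to reach, as a shift and turn from the pose measured when the call began, along the tool's axes at that moment; what a row does not reach only later rows make up. A row lasts 1/8 s, in which the tool goes at most 62.5 mm and 10.7 degrees, less where a joint would pass 70% of its speed; a pose out of reach is approached as far as the arm can. A call with a gripper value outside its range is refused whole. The fingers move at their own pace and stop on an object; "squeeze" is the grip in N (left out, the last holds). Time passes only in rows, so rows that repeat a pose let the fingers close. It gives the time, the measured TCP pose, the force and the opening at its end, in the units of the state.
- bot.read_state(): the state, without advancing time (a new reading comes with each control period).
- optics.capture(name): name is "scene" or "top" or "wrist"; returns the picture (420x560x3 uint8, red, green, blue); there is no depth.
- optics.camera_info(name): a dict with "intrinsics" (3x3 intrinsics, pixels), "dist_coeffs" ([k1, k2, p1, p2, k3] as OpenCV has them; the pictures are not rectified), "camera_from_world" (4x4, takes a point from world to camera coordinates); the wrist camera has in their place "mount" (4x4, takes a point from camera to tool coordinates, whose origin is the TCP and whose axes are the flange's). Camera axes: x right, y down, z forward; pixel columns grow to the right and rows downward; lengths in m; the calibration is good to about 2 mm. A picture is of the moment at which its call begins: read the wrist's pose just before it. camera_info takes no time and is no camera call.
- bot.sign_off(): hands the job in, once; it reports no verdict.
The state is a dict: "time": time; "joint_pos": joint angles; "qd": joint speeds; "tau": joint torques, N m; "tool_pos": TCP position; "orientation": TCP orientation; "contact_force": force on the tool from outside, world axes, zero at the start; "ft_torque": the same for the moment, N m; "width": finger opening in m.
Only numpy, scipy, OpenCV 4.12 (cv2) and the standard library are available. Lean on these libraries where they do the work, as an engineer would, in place of code of your own. Each camera call takes 0.05 s, during which the arm holds its last target.

### The job

Load the plain wooden blank into the carving holder: lay it flat on the holder's open front end and slide it in between the rails, so that its own leading edge lifts the steel drop catch. Press it right home against the jaw of the back stop with a light thumb's push (5 to 10 N), the catch fully dropped behind it, and leave it lying there with the gripper clear. Do not touch the catch with the gripper, do not ram the blank against catch or stop, and leave the other things on the bench alone.

Things in the scene. Friction and masses are not known exactly. Their poses are not given: they have to be found in the camera images.
- holder: Carving holder screwed to the bench: plywood base 130 mm wide, 18 high; origin on the bench under its centre line, x = slide-in direction (base from x=-180, its open front end, to 170 mm), y left, z up. On it two wooden rails, 14 mm high, from x=-30 to 105, inner faces at y=+-30. Round guides, 28 mm across, 14 high, centred at (-30, +-44), form the mouth. The apron before them is bare.
- apron (a point): Point on the holder's bare apron, on its centre line, on top of the base: holder (-120, 0, 18) mm, axes as the holder's. A blank centred here lies just in front of the mouth and of the tip of the catch's slope, its rear end level with the front end of the base.
- catch (a joint): Angle (rad) of the steel gravity catch: 0 = down at rest (limit), growing as the nose rises, at most 0.9; about 0.16 while the nose rides on the blank's top. It falls by its own weight (about 0.14 kg, no spring). Its arm runs outside the left rail from the hinge pin at holder (78, 49, 44) mm, on a 58 mm high post, forward to the nose.
- catch_nose (a point): Lower free corner of the catch's nose, at rest at holder (-17, 14, 38) mm. The nose reaches from y=52 over the channel to y=14, its upright back at x=-17, its rounded bottom 20 mm above the base, 16 mm below a blank's top. Its front slopes up and outward at 35 deg from x=-23 to -56 (tip 43 mm above the base). From y=-29 to 14 the channel stays open for fingers to push the blank's rear end.
- stop: Back stop: fixed wooden block 26 x 100 x 46 mm across the channel, origin under its centre at holder (140, 0, 18) mm. A jaw on a screw before it takes the blank's end; its face is set from day to day at holder x=105 to 113 mm, not measured: feel for it. Its lip overhangs 12 mm, 40 mm above the base. A seated blank has 2 to 10 mm play to the catch. 5 to 10 N seats it; over 12 N bruises it.
- blank_center (a point): Centre of the carving blank, a plain smooth rectangular block of pale wood 120 x 56 x 36 mm (x, y, z), about 0.16 kg, 18 mm above its underside; x along its length. It starts lying flat on the bench to the left of the holder. The same either way round.
- mallet: Bystander: turned wooden carver's mallet lying on its side, about 235 mm long, 72 mm across the head; origin under the joint of head and handle.
- carving: Bystander: half-finished carving with a lobed outline, about 105 x 95 x 26 mm, paper pattern on top; origin under its centre.
- gouge: Bystander: carving gouge lying on the bench, about 257 mm long, 18 mm thick, dark wooden handle; origin where handle and blade meet.
There are look-alikes about, which are no part of the job. What is shaped like the part that bears blank_center but green is not meant.

How it is judged:
On the way, in this order (a step that is already met when the one before it is completed fails the run):
1. the blank, flat between the rails, has lifted the catch with its own edge (value of joint catch above 0.1 rad and contact force between blank and catch above 0.1 N and z of blank_center in the frame of holder below 0.042 m and x of blank_center in the frame of holder below 0.03 m), for 0.1 s.
2. the blank is pressed against the back stop's jaw, with at least 4 N, and the catch has dropped behind it (value of joint catch below 0.03 rad and contact force between blank and stop above 4 N and x of blank_center in the frame of holder above 0.04 m), for 0.1 s.
At the end, for the whole second after the job is handed in: The blank lies flat between the rails (within 0.05 rad, at most 3 mm above its seat), square to the holder within 0.06 rad, between the catch and the back stop, at rest; the catch is fully down behind it (below 0.03 rad); everything released (x of blank_center in the frame of holder between 0.0425 and 0.0545 m and y of blank_center in the frame of holder between -0.004 and 0.004 m and z of blank_center in the frame of holder below 0.039 m and angle between the x axis of blank_center and the x axis of holder, either way round below 0.06 rad and angle between blank_center's own z axis and vertical below 0.05 rad and value of joint catch below 0.03 rad and linear speed of blank below 0.02 m/s); the robot touches nothing.
It fails at once if the blank is rammed against the back stop with more than 12 N, or against the catch with more than 15 N (contact force between blank and stop above 12 N or contact force between blank and catch above 15 N).
It fails at once if the gripper or arm touches the catch (contact force between any of the fingers, the arm and catch above 1 N).
It fails at once if a bystander is moved more than 25 mm (distance of any of mallet, carving, gouge from where it was at the start of the episode above 0.025 m).
It also fails if it takes over 67 s, if anything falls off the work surface, if the arm or the gripper's body presses on something with over 40 N, if the wrist force passes 120 N, or if a joint passes its speed limit or range.

## Working session

There is one attempt and no reset: what is moved stays moved. The work goes in short steps, Python scripts to look and compute and a tool call to move; the robot and the scene stay as the last step left them, time stands still between calls to the robot, and variables do not carry over. Pictures are saved under pics/ and viewed, and the job is handed in when it is done.

Besides the shell and the picture viewer there is one more tool, called as name([rows], argument=value, ...), one row to a line, values as JSON. drive_tool: Moves the arm, as the interface text tells. Its arguments: {"type":"object","properties":{"deltas":{"type":"array"},"squeeze":{"type":"number"}},"required":["deltas"]}

```bash
mkdir -p pics; cat > h.py <<'E'
import numpy as np, cv2
from rig import bot, optics
from scipy.spatial.transform import Rotation as R
def cap(name,fn):
    im=optics.capture(name); cv2.imwrite('pics/'+fn,im[:,:,::-1]); return im
def ray(name,uv,st=None):
    ci=optics.camera_info(name);K=np.array(ci['intrinsics'],float);d=np.array(ci['dist_coeffs'],float)
    p=cv2.undistortPoints(np.array(uv,float).reshape(-1,1,2),K,d).reshape(-1,2)
    v=np.c_[p,np.ones(len(p))]
    if name=='wrist':
        M=np.array(ci['mount']); q=st['orientation'];T=np.eye(4);T[:3,:3]=R.from_quat([q[1],q[2],q[3],q[0]]).as_matrix();T[:3,3]=st['tool_pos'];C=T@M
    else: C=np.linalg.inv(np.array(ci['camera_from_world']))
    return C[:3,3], v@C[:3,:3].T
def plane(name,uv,z,st=None):
    o,v=ray(name,uv,st); return o+v*((z-o[2])/v[:,2])[:,None]
def proj(name,P,st=None):
    ci=optics.camera_info(name);K=np.array(ci['intrinsics'],float);d=np.array(ci['dist_coeffs'],float)
    T=np.array(ci['camera_from_world'])
    return cv2.projectPoints(np.array(P,float).reshape(-1,3),cv2.Rodrigues(T[:3,:3])[0],T[:3,3],K,d)[0].reshape(-1,2)
E
python3 - <<'E'
from h import *
s=bot.read_state();print(s)
for n in('scene','top','wrist'):
    cap(n,n+'0.png');print(n,optics.camera_info(n))
E
```

```text
{'time': 0.0, 'joint_pos': array([ 1.09928941e+00,  9.18316146e-02,  1.23186233e+00, -7.57436095e-06,
        1.81980248e+00, -5.66804045e-02]), 'qd': array([ 0.00123872,  0.00226373, -0.00291805,  0.00177281, -0.00154845,
        0.00043884]), 'tau': array([-1.04462797e-03, -4.46423614e+01, -4.06464708e+01,  6.96851523e-02,
        2.89668550e-02, -1.40483344e-04]), 'tool_pos': array([0.24165355, 0.54880369, 0.19353655]), 'orientation': array([-2.44931242e-04,  2.05930105e-01,  9.78566240e-01, -9.19842589e-04]), 'contact_force': array([-0.37193463,  0.8546701 ,  0.84767606]), 'ft_torque': array([-0.03662382, -0.00141956, -0.01831761]), 'width': 0.08770953800071275}
scene {'intrinsics': array([[487.47178811,   0.        , 278.22353066],
       [  0.        , 487.47178811, 210.77043168],
       [  0.        ,   0.        ,   1.        ]]), 'dist_coeffs': array([-0.02202679,  0.        ,  0.        ,  0.        ,  0.        ]), 'camera_from_world': array([[-0.59248187,  0.80556655,  0.00526943,  0.32487169],
       [ 0.55563852,  0.41338233, -0.72137431, -0.28790303],
       [-0.583293
[... 537 characters left out ...]
354, -0.98457603,  1.40502753],
       [ 0.        ,  0.        ,  0.        ,  1.        ]])}
wrist {'intrinsics': array([[302.10342452,   0.        , 279.8230838 ],
       [  0.        , 302.10342452, 209.1051572 ],
       [  0.        ,   0.        ,   1.        ]]), 'dist_coeffs': array([-0.002786,  0.      ,  0.      ,  0.      ,  0.      ]), 'mount': array([[-9.02703176e-04, -9.58264977e-01, -2.85880077e-01,
         7.90020020e-02],
       [ 9.99999168e-01, -1.12843179e-03,  6.24857237e-04,
         6.40335497e-05],
       [-9.21374972e-04, -2.85879275e-01,  9.58265199e-01,
        -1.90782635e-01],
       [ 0.00000000e+00,  0.00000000e+00,  0.00000000e+00,
         1.00000000e+00]])}
```

View pics/scene0.png

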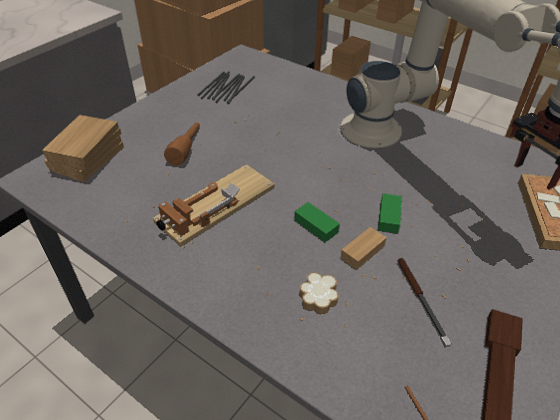

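View pics/top0.png

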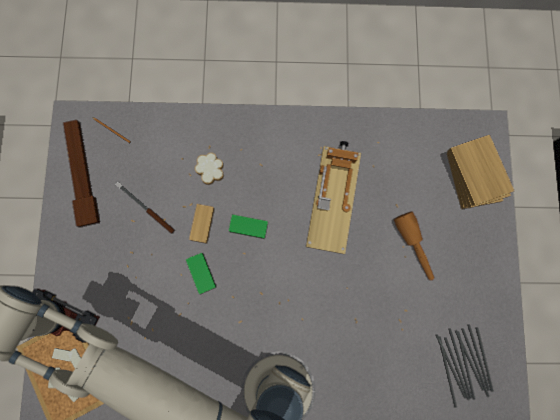

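View pics/wrist0.png

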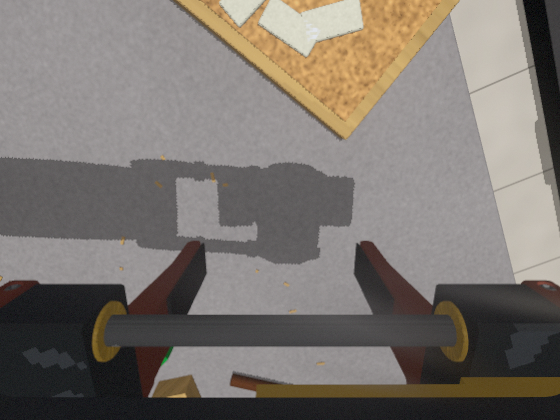

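Candidates, as top / scene pixels:
- pale plain block (202,224) / (363,247): this fits the blank
- green block (248,226) / (317,221): excluded by colour
- green block (201,273) / (390,213): excluded by colour
- board stack (480,172) / (83,147): far too big
- cork tray with pale pieces at (60,370) in top

I choose the pale block and check it in a crop.

```bash
python3 - <<'E'
from h import *
t=cv2.imread('pics/top0.png');s=cv2.imread('pics/scene0.png')
a=cv2.resize(t[190:310,170:290],(400,400),interpolation=cv2.INTER_CUBIC)
b=cv2.resize(s[190:280,300:420],(400,300),interpolation=cv2.INTER_CUBIC)
c=np.zeros((400,800,3),np.uint8);c[:,:400]=a;c[:300,400:]=b;cv2.imwrite('pics/crop1.png',c)
a=cv2.resize(t[135:265,290:380],(415,600),interpolation=cv2.INTER_CUBIC);cv2.imwrite('pics/crop2.png',a)
b=cv2.resize(s[150:250,145:285],(798,570),interpolation=cv2.INTER_CUBIC);cv2.imwrite('pics/crop3.png',b)
hs=cv2.cvtColor(t,cv2.COLOR_BGR2HSV)
m=cv2.inRange(hs,(8,70,110),(28,255,255))
n,l,st,ce=cv2.connectedComponentsWithStats(m)
for i in range(1,n):
    if st[i,4]>100:
        cs,_=cv2.findContours((l==i).astype(np.uint8),0,2);r=cv2.minAreaRect(cs[0]);print(i,st[i],ce[i],r,cv2.boxPoints(r).round(1).tolist())
E
```

```text
2 [ 451  135   63   72 2685] [482.67411546 170.64581006] ((483.15374755859375, 171.39236450195312), (66.97102355957031, 45.575347900390625), 70.94229125976562) [[450.70001220703125, 147.1999969482422], [493.79998779296875, 132.3000030517578], [515.5999755859375, 195.60000610351562], [472.5, 210.5]]
6 [ 306  146   55  108 3506] [333.78921848 202.07644039] ((333.4189147949219, 199.48648071289062), (39.45575714111328, 102.7493667602539), 9.462322235107422) [[305.5, 246.89999389648438], [322.3999938964844, 145.60000610351562], [361.29998779296875, 152.10000610351562], [344.3999938964844, 253.39999389648438]]
30 [189 204  25  39 639] [200.82472613 222.85289515] ((200.82196044921875, 222.75457763671875), (17.417692184448242, 36.956512451171875), 11.768288612365723) [[188.5, 239.10000610351562], [196.10000610351562, 202.89999389648438], [213.10000610351562, 206.39999389648438], [205.60000610351562, 242.60000610351562]]
34 [399 213  35  67 627] [415.30143541 239.14194577] ((420.300048828125, 246.10003662109375), (69.31810760498047, 15.652474403381348), 63.43495178222656) [[397.79998779296875, 218.60000610351562], [411.79998779296875, 211.60000610351562], [442.79998779296875, 273.6000061035156], [428.79998779296875, 280.6000061035156]]
58 [  16  331   73   41 1458] [ 51.8600823  348.89917695] ((52.00001525878906, 346.0000305175781), (63.504329681396484, 41.14365005493164), 26.56505012512207) [[14.399999618530273, 350.20001220703125], [32.79999923706055, 313.3999938964844], [89.5999984741211, 341.79998779296875], [71.19999694824219, 378.6000061035156]]
60 [  26  369   78   51 1625] [ 60.17415385 400.46092308] ((58.01601791381836, 402.3396911621094), (84.11152648925781, 39.09762191772461), 21.64443588256836) [[11.699999809265137, 405.0], [26.100000381469727, 368.70001220703125], [104.30000305175781, 399.70001220703125], [89.9000015258789, 436.0]]
```

View pics/crop1.png

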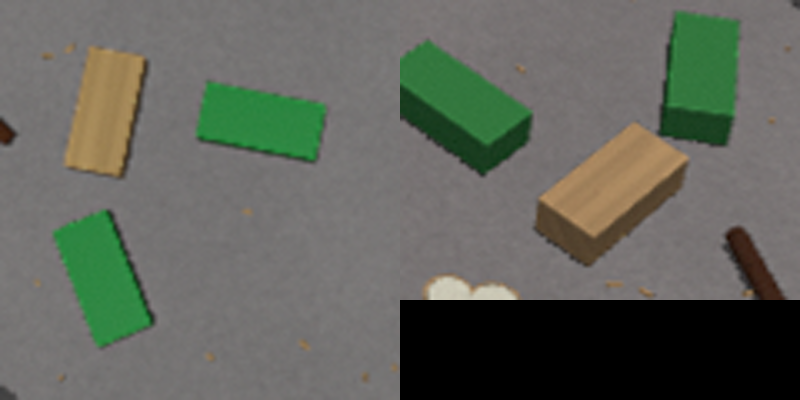

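View pics/crop2.png

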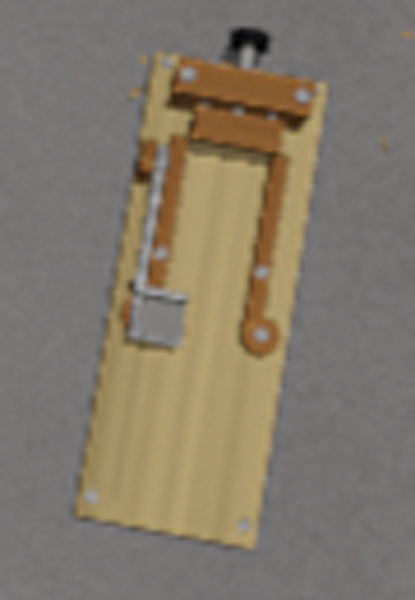

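View pics/crop3.png

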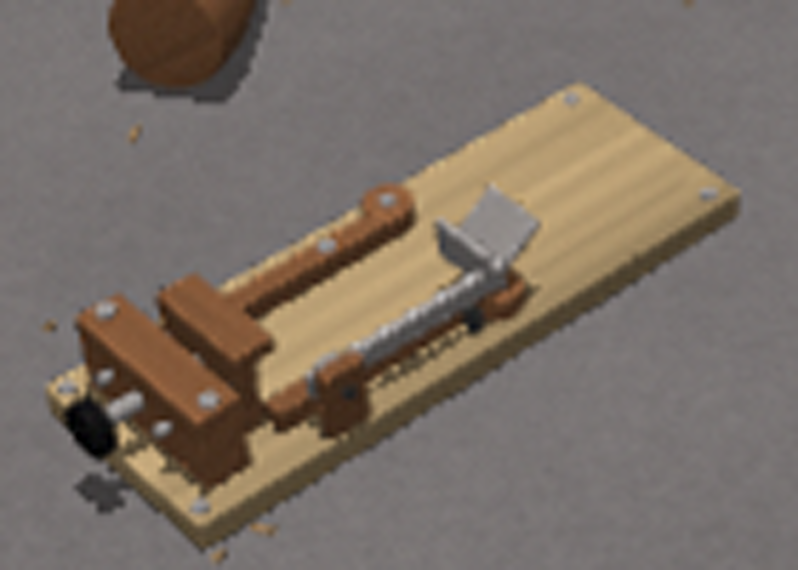

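The crop shows a plain pale wood block, top-view centre (201,223), with green ones beside it. The holder's base corners in the top view are about (307,247), (345,254), (361,153) and (324,146).

```bash
python3 - <<'E'
from h import *
P=plane('top',[(306.9,247),(345.1,253.7),(360.7,153.4),(323.6,146.3)],.018)[:,:2];print(P.round(4))
fl,fr,rr,rl=P
print('w',np.linalg.norm(fl-fr),np.linalg.norm(rl-rr),'L',np.linalg.norm(fl-rl),np.linalg.norm(fr-rr))
x=(rl+rr-fl-fr);x/=np.linalg.norm(x);print('yaw x',np.degrees(np.arctan2(x[1],x[0])))
y=(fl+rl-fr-rr);print('yaw y',np.degrees(np.arctan2(-y[0],y[1])))
print('origin',P.mean(0)+x*.005)
t=cv2.imread('pics/top0.png');m=cv2.inRange(cv2.cvtColor(t,cv2.COLOR_BGR2HSV),(8,70,110),(28,255,255))[195:250,180:220]
cs,_=cv2.findContours(m,0,2);c=max(cs,key=cv2.contourArea).reshape(-1,2)+[180,195]
B=plane('top',c,.036)[:,:2].astype(np.float32);r=cv2.minAreaRect(B);b=cv2.boxPoints(r);print('blank',r,b.round(4).tolist())
s=cv2.imread('pics/scene0.png')
# scene top-face corners from crop1: scale 400/120
cr=np.array([(638,124),(688,160),(592,236),(538,198)],float);uv=(cr-[400,0])*.3+[300,190]
Q=plane('scene',uv,.036);print('scene blank',Q[:,:2].round(4).tolist(),Q.mean(0))
for z in (0.2,):
  pass
# gouge/handle, carving, green
for n,uv in dict(gouge=[(118,185),(172,231)],carv=[(209,168)],g1=[(248,226)],g2=[(201,273)],mallet=[(407,228),(432,277)]).items(): print(n,plane('top',uv,.02)[:,:2].round(3).tolist())
E
```

```text
[[ 0.4474 -0.0884]
 [ 0.4276 -0.2136]
 [ 0.7693 -0.2704]
 [ 0.7916 -0.1437]]
w 0.12679866119079583 0.12860359854095668 L 0.3486191094786144 0.34636846429104756
yaw x -9.283012473897424
yaw y -9.497278664825036
origin [ 0.61388276 -0.17982081]
blank ((0.5187526941299438, 0.2582017481327057), (0.056479886174201965, 0.11988487839698792), 80.62541198730469) [[0.45500001311302185, 0.24009999632835388], [0.5733000040054321, 0.22059999406337738], [0.5824999809265137, 0.27630001306533813], [0.4641999900341034, 0.29580000042915344]]
scene blank [[0.4607, 0.2472], [0.4723, 0.2982], [0.5864, 0.2761], [0.5778, 0.2234]] [0.52429621 0.26124805 0.036     ]
gouge [[0.642, 0.542], [0.492, 0.354]]
carv [[0.707, 0.242]]
g1 [[0.513, 0.106]]
g2 [[0.358, 0.253]]
mallet [[0.516, -0.42], [0.356, -0.497]]
```

```bash
cat >> h.py <<'E'
def todelta(target,yawx=None):
    """target TCP world; yawx: wanted tool-x azimuth deg -> shift in tool axes, rotvec in tool axes deg"""
    s=bot.read_state();q=s['orientation'];A=R.from_quat([q[1],q[2],q[3],q[0]])
    d=A.inv().apply(np.array(target)-s['tool_pos']); rv=np.zeros(3)
    if yawx is not None:
        a=np.radians(yawx);B=R.from_matrix(np.array([[np.cos(a),np.sin(a),0],[np.sin(a),-np.cos(a),0],[0,0,-1]]))
        rv=(A.inv()*B).as_rotvec(degrees=True)
    return (d*1000).round(1),rv.round(2),s
E
python3 - <<'E'
from h import *
print(todelta([.519,.259,.17],170.6)[:2])
E
```

```text
(array([-370.6, -153.5,   24. ]), array([-8.000e-02, -1.000e-02, -1.437e+01]))
```

drive_tool([
  [-0.05,-0.02,0,0,0,-2,0.0878],
  [-0.1,-0.041,0.004,0,0,-4,0.0878],
  [-0.15,-0.062,0.008,0,0,-6,0.0878],
  [-0.2,-0.083,0.012,0,0,-8,0.0878],
  [-0.25,-0.104,0.016,0,0,-10,0.0878],
  [-0.3,-0.124,0.02,0,0,-12,0.0878],
  [-0.35,-0.145,0.024,0,0,-14,0.0878],
  [-0.3706,-0.1535,0.024,-0.1,0,-14.4,0.0878],
  [-0.3706,-0.1535,0.024,-0.1,0,-14.4,0.0878],
], squeeze=15)

```text
time: 1.27
tool_pos: [0.5196, 0.2577, 0.1692]
orientation: [-0.001, 0.083, 0.997, -0.0]
contact_force: [-1.4, 0.2, 0.2]
width: 0.0878
```

```bash
python3 - <<'E'
from h import *
s=bot.read_state();im=cap('wrist','wrist1.png')
print(s['time'],s['tool_pos'],s['joint_pos'])
hs=cv2.cvtColor(im,cv2.COLOR_RGB2HSV);m=cv2.inRange(hs,(8,60,100),(28,255,255))
cs,_=cv2.findContours(m,0,1)
for c in sorted(cs,key=cv2.contourArea)[-4:]:
    r=cv2.minAreaRect(c);print(cv2.contourArea(c),r)
    b=cv2.minAreaRect(plane('wrist',c.reshape(-1,2),.036,s)[:,:2].astype(np.float32));print('world',b)
E
```

```text
1.275 [0.51957535 0.25769936 0.16922232] [ 4.01529757e-01  3.45619749e-02  1.33446924e+00  3.76148351e-04
  1.77388123e+00 -1.00273403e+00]
443.5 ((401.8007507324219, 177.64678955078125), (92.5848159790039, 9.10021686553955), 31.373004913330078)
world ((0.524742066860199, 0.3925236165523529), (0.1061115711927414, 0.009677864611148834), 50.614322662353516)
678.0 ((290.5, 300.5), (27.0, 69.0), 90.0)
world ((0.6551116704940796, 0.24864836037158966), (0.08605179935693741, 0.03810182958841324), 80.39605712890625)
1525.0 ((329.5, 390.5), (11.0, 147.0), 90.0)
world ((0.8027923703193665, 0.27839210629463196), (0.1999029815196991, 0.019143790006637573), 80.35272216796875)
5312.0 ((281.0, 191.5), (107.0, 52.0), 90.0)
world ((0.5203664302825928, 0.25940388441085815), (0.0561705119907856, 0.12111130356788635), 80.50333404541016)
```

View pics/wrist1.png

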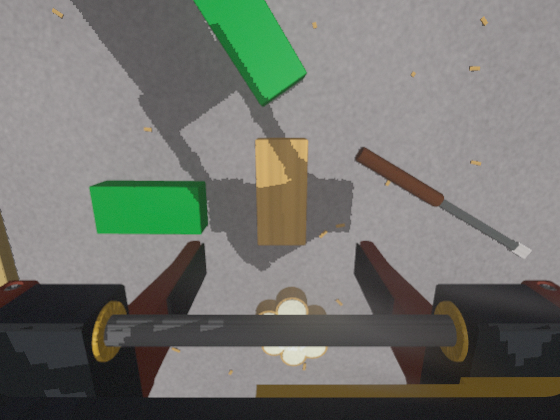

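The wrist view shows the blank squarely between the fingers, centre (281,191). It measures 56 x 121 mm at (0.520, 0.259), agreeing with the top view (0.519, 0.258). Green block edge is about 82 mm to the side, clear of the fingers.

```bash
python3 - <<'E'
from h import *
print(todelta([.5203,.2593,.009],170.55)[:2])
E
```

```text
(array([ -1.5,   0.7, 160.6]), array([ 0.01, -0.07, -0.  ]))
```

drive_tool([
  [-0.001,0.001,0.04,0,0,0,0.0878],
  [-0.001,0.001,0.08,0,0,0,0.0878],
  [-0.001,0.001,0.115,0,0,0,0.0878],
  [-0.001,0.001,0.14,0,0,0,0.0878],
  [-0.001,0.001,0.155,0,0,0,0.0878],
  [-0.001,0.001,0.1605,0,0,0,0.0878],
  [-0.001,0.001,0.1605,0,0,0,0.0878],
])

```text
time: 2.2
tool_pos: [0.5199, 0.2602, 0.0097]
orientation: [-0.0, 0.082, 0.997, 0.0]
contact_force: [0.4, -0.1, -0.6]
width: 0.0881
```

drive_tool([
  [0,0,0,0,0,0,0.05],
  [0,0,0,0,0,0,0.05],
  [0,0,0,0,0,0,0.05],
  [0,0,0,0,0,0,0.05],
  [0,0,0,0,0,0,0.05],
], squeeze=15)

```text
time: 2.82
tool_pos: [0.5199, 0.2602, 0.0097]
orientation: [-0.0, 0.082, 0.997, 0.0]
contact_force: [0.0, -0.6, -0.6]
width: 0.0505
```

```bash
python3 - <<'E'
from h import *
print(bot.read_state()['width'],bot.read_state()['contact_force']);cap('wrist','wrist2.png');t=cap('top','top2.png');s=cap('scene','s2.png')
c=np.zeros((420,800,3),np.uint8);c[:400,:400]=cv2.resize(t[170:270,150:250],(400,400));c[:400,400:]=cv2.resize(s[190:290,310:410],(400,400));cv2.imwrite('pics/c2.png',c[:,:,::-1])
E
```

```text
0.05048991032335658 [ 0.00867482 -0.56509655 -0.55948043]
```

View pics/wrist2.png

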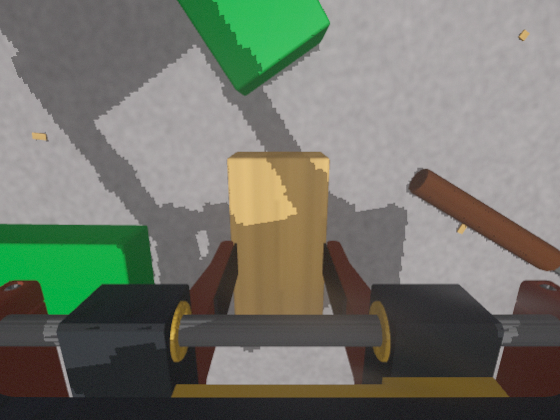

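View pics/c2.png

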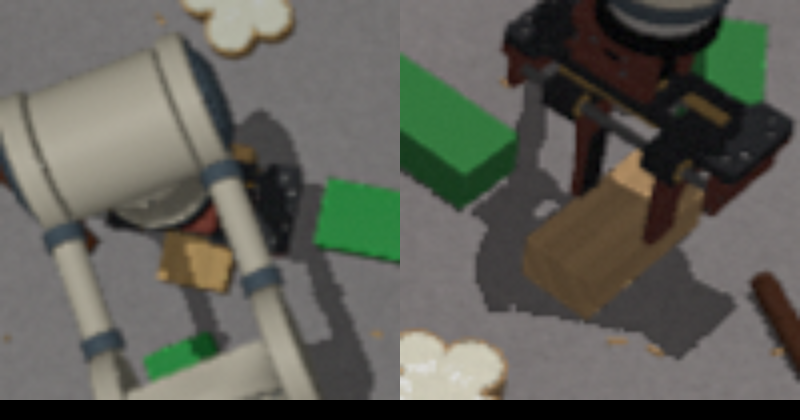

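drive_tool([
  [0,0,0,0,0,0,0.035],
  [0,0,0,0,0,0,0.035],
  [0,0,0,0,0,0,0.035],
], squeeze=15)

```text
time: 3.35
tool_pos: [0.5199, 0.2602, 0.0096]
orientation: [-0.0, 0.082, 0.997, 0.0]
contact_force: [-1.1, 0.5, 0.2]
width: 0.0348
```

```bash
python3 - <<'E'
from h import *
print(bot.read_state()['width'],bot.read_state()['contact_force']);w=cap('wrist','wrist3.png');s=cap('scene','s3.png')
c=np.zeros((420,800,3),np.uint8);c[:400,:400]=cv2.resize(w[150:420,145:415],(400,400));c[:400,400:]=cv2.resize(s[190:290,310:410],(400,400));cv2.imwrite('pics/c3.png',c[:,:,::-1])
E
```

```text
0.034768587692058234 [-1.06805512  0.47664321  0.24906436]
```

View pics/c3.png

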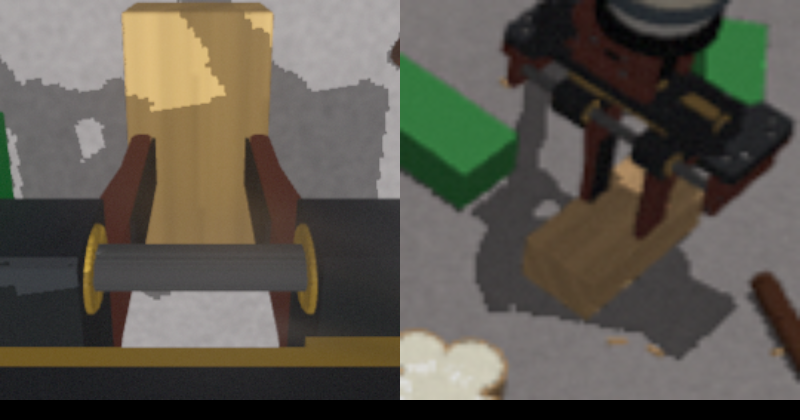

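The blank isn't gripped. The fingers closed to 35 mm over its top face (crop: fingertips at (155,137) and (247,137), lying over the wood), so the real tips are higher than the TCP reading implies. I'll measure the tip height.

```bash
python3 - <<'E'
from h import *
s=bot.read_state();q=s['orientation'];A=R.from_quat([q[1],q[2],q[3],q[0]])
c=cv2.imread('pics/s3.png')[210:260,340:400];cv2.imwrite('pics/c3b.png',cv2.resize(c,(720,600),interpolation=cv2.INTER_CUBIC))
# wrist: tip depth from width
ci=optics.camera_info('wrist');M=np.array(ci['mount'])
o,v=ray('wrist',[(249.6,242.5),(311.7,242.5)],s)
oT=A.inv().apply(o-s['tool_pos']);vT=A.inv().apply(v)
for yy,vv in zip((-.0174,.0174),vT):
    print('tool pt',oT+vv*((yy-oT[1])/vv[1]))
E
```

```text
tool pt [ 0.00971779 -0.0174     -0.02705005]
tool pt [ 0.01532702  0.0174     -0.04040765]
```

View pics/c3b.png

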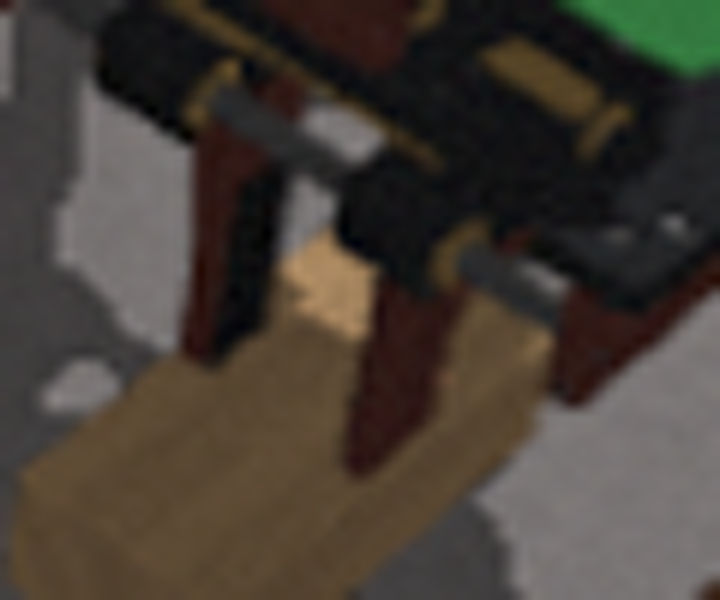

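```bash
python3 - <<'E'
from h import *
s=bot.read_state();q=s['orientation'];A=R.from_quat([q[1],q[2],q[3],q[0]])
uv=np.array([(350,468),(432,412),(205,362)])/12.+[340,210]-.5
for z in (.01,.02,.03,.036,.042):
    P=plane('scene',uv,z);print(z,(A.inv().apply(P-s['tool_pos'])*1000).round(1).tolist())
E
```

```text
0.01 [[10.9, 8.2, -0.4], [37.4, 10.5, -0.4], [12.7, -34.4, -0.4]]
0.02 [[2.9, 12.8, -10.4], [29.1, 15.1, -10.4], [4.7, -29.4, -10.4]]
0.03 [[-5.2, 17.5, -20.4], [20.8, 19.7, -20.4], [-3.4, -24.3, -20.4]]
0.036 [[-10.0, 20.2, -26.4], [15.8, 22.5, -26.4], [-8.2, -21.2, -26.4]]
0.042 [[-14.8, 23.0, -32.4], [10.8, 25.3, -32.4], [-13.1, -18.2, -32.4]]
```

Scene view: near fingertip edge at (369,249)–(376,244) and far tip at (357,240). These fit ±20 mm about the tool axis only at height about 37–40 mm, and the wrist view agrees. So the true tips end about 28 mm short of the reported TCP. I'll open, go about 26 mm lower while watching the force, and grip again.

drive_tool([
  [0,0,0,0,0,0,0.0878],
  [0,0,0,0,0,0,0.0878],
  [0,0,0,0,0,0,0.0878],
  [0,0,0,0,0,0,0.0878],
  [0,0,0,0,0,0,0.0878],
  [0,0,0.005,0,0,0,0.0878],
  [0,0,0.01,0,0,0,0.0878],
  [0,0,0.01,0,0,0,0.0878],
])

```text
time: 4.45
tool_pos: [0.5194, 0.26, -0.0013]
orientation: [-0.001, 0.082, 0.997, -0.0]
contact_force: [0.2, 0.4, -0.2]
width: 0.0877
```

drive_tool([
  [0,0,0.005,0,0,0,0.0878],
  [0,0,0.01,0,0,0,0.0878],
  [0,0,0.015,0,0,0,0.0878],
  [0,0,0.015,0,0,0,0.0878],
])

```text
time: 4.95
tool_pos: [0.5189, 0.2598, -0.0171]
orientation: [-0.002, 0.082, 0.997, -0.0]
contact_force: [0.1, -0.7, -0.2]
width: 0.0878
```

drive_tool([
  [0,0,0,0,0,0,0.045],
  [0,0,0,0,0,0,0.045],
  [0,0,0,0,0,0,0.045],
  [0,0,0,0,0,0,0.045],
  [0,0,0,0,0,0,0.045],
], squeeze=15)

```text
time: 5.58
tool_pos: [0.519, 0.2598, -0.0169]
orientation: [-0.001, 0.082, 0.997, -0.0]
contact_force: [0.2, -0.7, 0.9]
width: 0.0559
```

Gripped: opening 55.9 mm against the 56 mm width. Lifting and carrying toward the apron, then looking again.

drive_tool([
  [0,0,-0.02,0,0,0,0.045],
  [0,0,-0.06,0,0,0,0.045],
  [0,0,-0.11,0,0,0,0.045],
  [0,0,-0.14,0,0,0,0.045],
  [-0.004,-0.04,-0.14,0,0,0,0.045],
  [-0.009,-0.09,-0.14,0,0,0,0.045],
  [-0.015,-0.14,-0.14,0,0,0,0.045],
  [-0.02,-0.19,-0.14,0,0,0,0.045],
  [-0.025,-0.24,-0.14,0,0,0,0.045],
  [-0.03,-0.29,-0.14,0,0,0,0.045],
])

```text
time: 6.82
tool_pos: [0.5013, -0.0327, 0.1247]
orientation: [-0.001, 0.082, 0.997, -0.0]
contact_force: [1.2, -0.7, -2.2]
width: 0.0555
```

```bash
python3 - <<'E'
from h import *
print(todelta([.4955,-.160,.12],170.6)[:2],bot.read_state()['tool_pos'],bot.read_state()['width'])
E
```

```text
(array([ -15.1, -126.5,    4.7]), array([-0.04, -0.07, -0.02])) [ 0.50127351 -0.03270876  0.12465961] 0.055528372768829486
```

drive_tool([
  [-0.006,-0.045,0.0,0,0,0,0.045],
  [-0.012,-0.09,0,0,0,0,0.045],
  [-0.0151,-0.115,0.0,0,0,0,0.045],
  [-0.0151,-0.1265,0.0,0,0,0,0.045],
  [-0.0151,-0.1265,0.0,0,0,0,0.045],
])

```text
time: 7.45
tool_pos: [0.4954, -0.16, 0.1253]
orientation: [-0.0, 0.082, 0.997, -0.0]
contact_force: [-0.1, 0.3, -2.2]
width: 0.0556
```

```bash
python3 - <<'E'
from h import *
s=bot.read_state();w=cap('wrist','wrist4.png');t=cap('top','top4.png');print(s['tool_pos'],s['orientation'],s['joint_pos'])
np.save('w4.npy',np.r_[s['tool_pos'],s['orientation']])
cv2.imwrite('pics/t4.png',cv2.resize(t[130:290,270:410],(525,600))[:,:,::-1])
E
```

```text
[ 0.49543524 -0.1600116   0.1252667 ] [-4.48914031e-04  8.24414510e-02  9.96595792e-01 -1.80472795e-04] [-3.77307533e-01 -1.25129014e-01  1.56697534e+00 -6.11351461e-04
  1.70050054e+00 -1.78311244e+00]
```

View pics/wrist4.png

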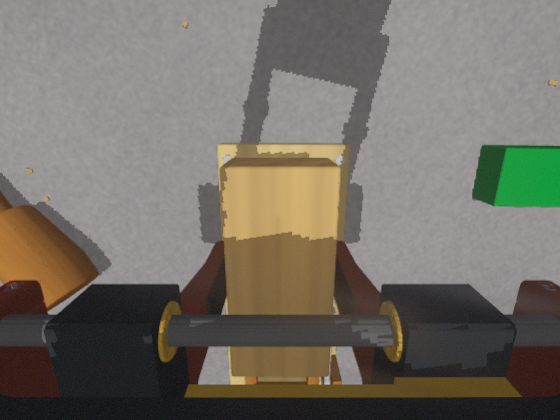

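View pics/t4.png

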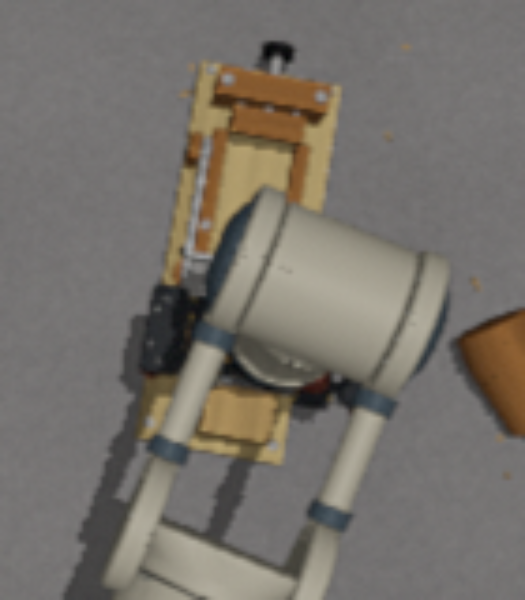

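```bash
python3 - <<'E'
from h import *
w=cv2.imread('pics/wrist4.png');c=cv2.resize(w[130:260,200:370],(785,600),interpolation=cv2.INTER_CUBIC);cv2.imwrite('pics/w4c.png',c)
E
```

```text
(no output)
```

View pics/w4c.png

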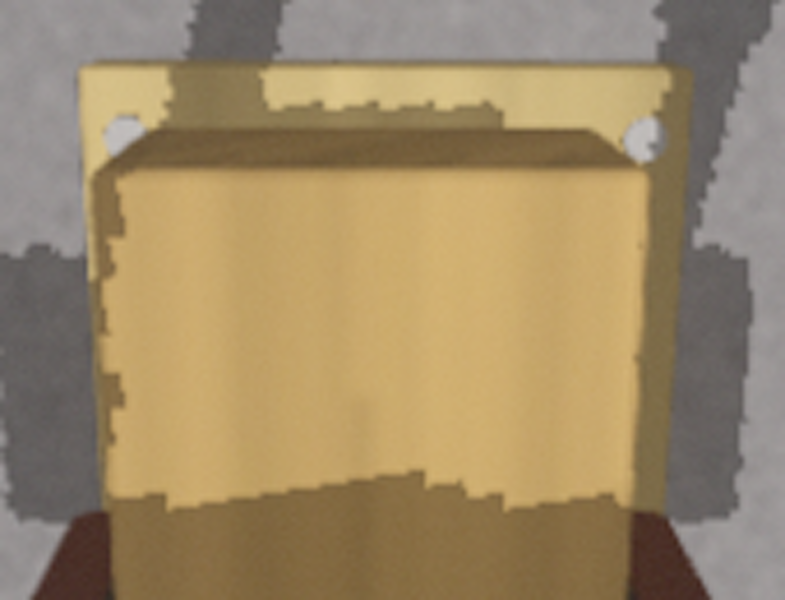

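```bash
python3 - <<'E'
from h import *
d=np.load('w4.npy');s={'tool_pos':d[:3],'orientation':d[3:]};q=d[3:]
f=lambda L:np.array(L,float)/4.616+[200,130]-.4
H=plane('wrist',f([(79,67),(691,68),(664,510)]),.018,s);print('holder front',H.round(4).tolist(),'w',np.linalg.norm(H[0]-H[1]))
y=H[1]-H[0];print('yaw from front edge',np.degrees(np.arctan2(-y[0],y[1])),'right side',np.degrees(np.arctan2(*(H[2]-H[1])[1::-1])))
zt=d[2]+.0169
for nm,L,z in (('top',[(96,172),(648,167)],zt+.036),('bot',[(150,130),(590,128)],zt)):
    B=plane('wrist',f(L),z,s);print(nm,B.round(4).tolist(),np.linalg.norm(B[0]-B[1]),'mid',B.mean(0).round(4))
m=H[:2].mean(0)
for yaw in(-9.4,):
    a=np.radians(yaw);x=np.array([np.cos(a),np.sin(a)]);print('front mid',m,'origin',m[:2]+.18*x,'apron',m[:2]+.06*x)
    O=m[:2]; n=np.array([-x[1],x[0]])
    for nm,p in(('tcp',d[:2]),('blank rear',B.mean(0)[:2])): print(nm,'rel apron x,y mm',((p-O)@x*1000-60).round(1),((p-O)@n*1000).round(1))
E
```

```text
holder front [[0.4305, -0.2107, 0.018], [0.4519, -0.0842, 0.018], [0.5503, -0.1004, 0.018]] w 0.12833652651576935
yaw from front edge -9.601863836042948 right side -9.323536065271275
top [[0.4339, -0.177, 0.1782], [0.4424, -0.123, 0.1782]] 0.054679496434734166 mid [ 0.4381 -0.15    0.1782]
bot [[0.4341, -0.1771, 0.1422], [0.4429, -0.1233, 0.1422]] 0.054504797428516306 mid [ 0.4385 -0.1502  0.1422]
front mid [ 0.44115939 -0.14746225  0.018     ] origin [ 0.61874238 -0.17686092] apron [ 0.50035372 -0.15726181]
tcp rel apron x,y mm -4.4 -3.5
blank rear rel apron x,y mm -62.2 -3.2
```

Wrist view: holder's front edge runs (217,144)–(349,144) and the blank's rear edge (220,167)–(340,166). The blank sits 3.2 mm too far right and 2 mm back. I'll correct, go down to about 10 mm above the base and look again.

drive_tool([
  [-0.001,0.003,0.02,0,0,0,0.045],
  [-0.001,0.003,0.05,0,0,0,0.045],
  [-0.001,0.003,0.08,0,0,0,0.045],
  [-0.001,0.003,0.1,0,0,0,0.045],
  [-0.001,0.003,0.114,0,0,0,0.045],
  [-0.001,0.003,0.114,0,0,0,0.045],
])

```text
time: 8.3
tool_pos: [0.4964, -0.1558, 0.0099]
orientation: [-0.001, 0.082, 0.997, 0.0]
contact_force: [0.4, 0.9, -2.2]
width: 0.0558
```

```bash
python3 - <<'E'
from h import *
s=bot.read_state();w=cap('wrist','wrist5.png');sc=cap('scene','s5.png');print(s['tool_pos'],s['orientation'],s['contact_force'],s['width'])
np.save('w5.npy',np.r_[s['tool_pos'],s['orientation']])
cv2.imwrite('pics/w5c.png',cv2.resize(w[150:270,180:380],(800,480))[:,:,::-1])
cv2.imwrite('pics/s5c.png',cv2.resize(sc[140:250,145:295],(800,587))[:,:,::-1])
E
```

```text
[ 0.49640494 -0.15578005  0.00993536] [-1.43076727e-03  8.15155713e-02  9.96671010e-01  2.51137811e-04] [ 0.40075222  0.93579637 -2.18404501] 0.055836897395206364
```

View pics/w5c.png

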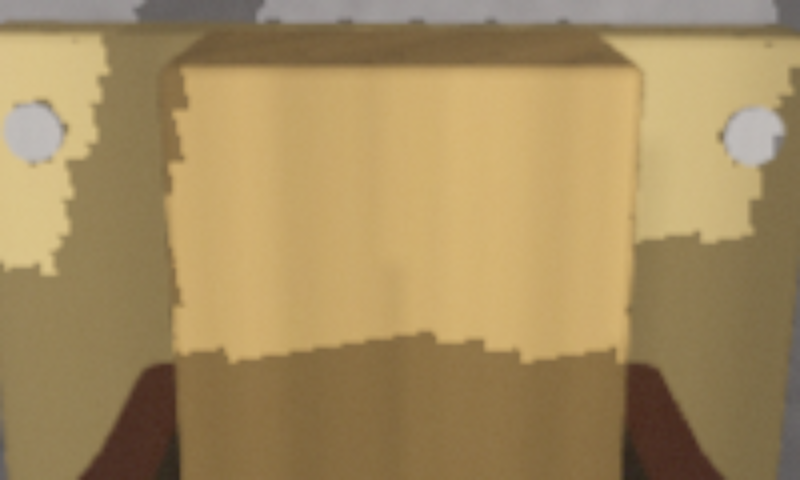

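View pics/s5c.png

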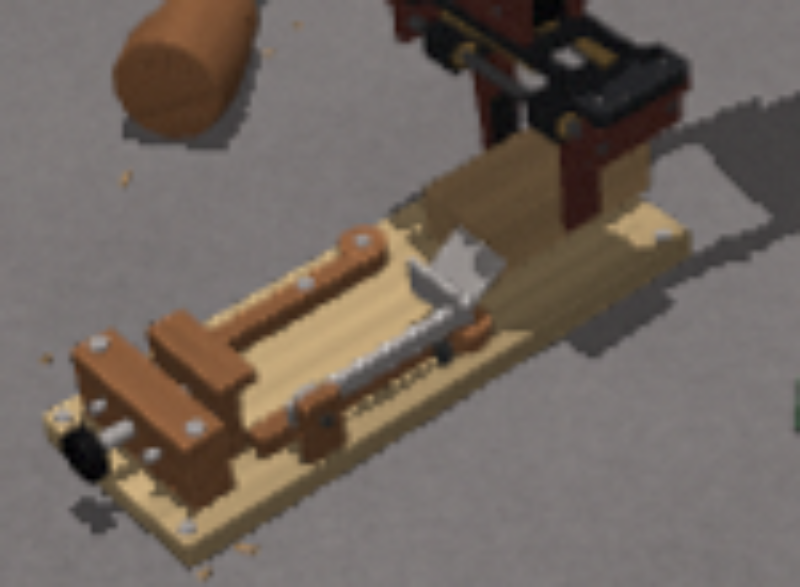

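```bash
python3 - <<'E'
from h import *
d=np.load('w5.npy');s={'tool_pos':d[:3],'orientation':d[3:]}
f=lambda L:np.array(L,float)/4+[180,150]-.4
H=plane('wrist',f([(33.5,132),(752.5,135)]),.018,s)
E=plane('wrist',f([(400,26)]),.018,s)
y=H[1]-H[0];yaw=np.arctan2(-y[0],y[1]);print('screw dist',np.linalg.norm(y),'yaw',np.degrees(yaw))
a=np.radians(-9.4);x=np.array([np.cos(a),np.sin(a)]);n=np.array([-x[1],x[0]])
m=H.mean(0)[:2];print('edge-screw x',(E[0,:2]-m)@x*1000)
zt=d[2]+.0169
q=d[3:];A=R.from_quat([q[1],q[2],q[3],q[0]]).as_matrix();print('toolx az',np.degrees(np.arctan2(A[1,0],A[0,0])),'tilt',A[2].round(4))
for nm,L,z in (('top',[(163,68),(640,68)],zt+.036),('bot',[(205,28),(602,30)],zt)):
    B=plane('wrist',f(L),z,s);y=B[1]-B[0];print(nm,np.linalg.norm(y),'yaw',np.degrees(np.arctan2(-y[0],y[1])),'rel screws mid x,y',((B.mean(0)[:2]-m)@x*1000).round(1),((B.mean(0)[:2]-m)@n*1000).round(1))
print('tcp rel',((d[:2]-m)@x*1000).round(1),((d[:2]-m)@n*1000).round(1), 'centre', E[0,:2]+60e-3*x)
E
```

```text
screw dist 0.11070213199187261 yaw -9.657911727431301
edge-screw x -16.40215442933481
toolx az 170.64863998420844 tilt [ 2.9e-03  3.0e-04 -1.0e+00]
top 0.054585989156437156 yaw -9.411533751234249 rel screws mid x,y -16.8 1.2
bot 0.056754459916952646 yaw -9.696024704693302 rel screws mid x,y -17.0 1.6
tcp rel 41.1 0.9 centre [ 0.49884433 -0.15603274]
```

Centreline by the front screws, at (188,183) and (368,184), against the blank's rear edge: blank 1.3 mm left, x within 0.6 mm, yaw aligned within 0.3°. Correcting and lowering.

drive_tool([
  [0,-0.0012,0.003,0,0,0,0.045],
  [0,-0.0012,0.006,0,0,0,0.045],
  [0,-0.0012,0.008,0,0,0,0.045],
  [0,-0.0012,0.0087,0,0,0,0.045],
  [0,-0.0012,0.0087,0,0,0,0.045],
])

```text
time: 9.02
tool_pos: [0.4973, -0.1576, 0.0032]
orientation: [0.0, 0.082, 0.997, -0.0]
contact_force: [-0.2, -0.4, -2.2]
width: 0.056
```

drive_tool([
  [0,0,0.001,0,0,0,0.045],
  [0,0,0.0015,0,0,0,0.045],
  [0,0,0.0015,0,0,0,0.045],
])

```text
time: 9.4
tool_pos: [0.4973, -0.1576, 0.0016]
orientation: [0.0, 0.082, 0.997, -0.0]
contact_force: [0.6, 0.3, -2.1]
width: 0.0561
```

drive_tool([
  [0,0,0.0005,0,0,0,0.045],
  [0,0,0.001,0,0,0,0.045],
  [0,0,0.001,0,0,0,0.045],
])

```text
time: 9.78
tool_pos: [0.4975, -0.1576, 0.0011]
orientation: [0.0, 0.082, 0.997, -0.0]
contact_force: [-0.3, 1.6, 2.0]
width: 0.0558
```

Contact felt (+4 N change). Before pushing I'll check how far the gripper body really stands above the tips, since it must pass over the catch.

```bash
python3 - <<'E'
from h import *
d=np.load('w5.npy');q=d[3:];A=R.from_quat([q[1],q[2],q[3],q[0]])
im=cv2.imread('pics/s5.png')
S=6;x0,y0=205,130
c=cv2.resize(im[y0:y0+90,x0:x0+120],None,fx=S,fy=S,interpolation=cv2.INTER_CUBIC)
def mk(p,col):
    u=proj('scene',d[:3]+A.apply(p))[0];cv2.circle(c,tuple(((u-[x0,y0]+.5)*S).astype(int).tolist()),3,col,-1)
for z,col in((0,(255,255,0)),(-.028,(0,255,0)),(-.060,(255,0,255)),(-.080,(0,0,255)),(-.108,(255,0,0))):
    for x in(-.01,.01): mk([x,.0415,z],col)
    for x in(-.0375,.0375): mk([x,.089,z],col)
cv2.imwrite('pics/s5m.png',c)
E
```

```text
(no output)
```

View pics/s5m.png

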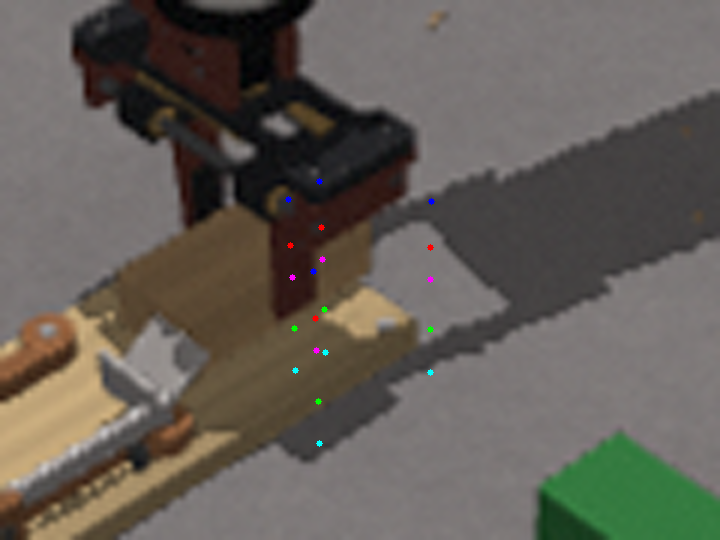

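```bash
python3 - <<'E'
from h import *
im=cv2.imread('pics/s5.png')[130:190,215:280]
c=cv2.resize(im,(650,600),interpolation=cv2.INTER_CUBIC);c=np.clip(c.astype(float)*1.8,0,255).astype(np.uint8)
cv2.imwrite('pics/s5z.png',c)
E
```

```text
(no output)
```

View pics/s5z.png

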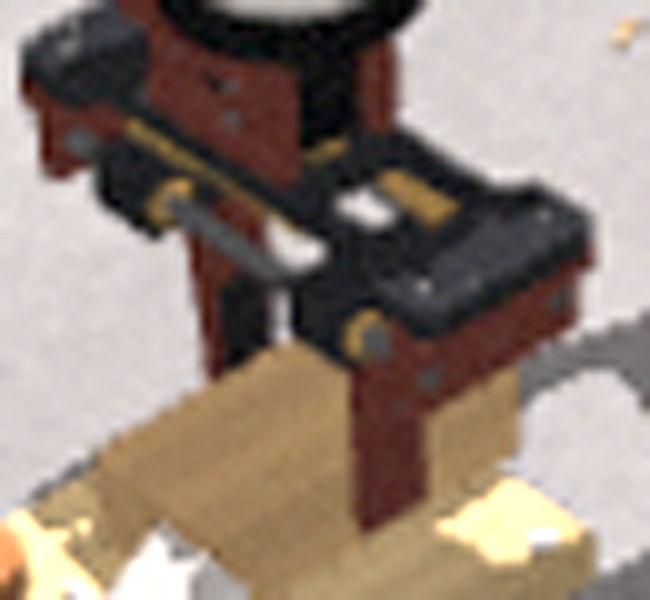

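The end plate's lower edge fits tool z = -108 mm, and the tips fit -28 mm. So the body is about 80 mm above the tips as stated, and passing over the catch leaves about 25 mm. Releasing.

drive_tool([
  [0,0,0,0,0,0,0.06],
  [0,0,0,0,0,0,0.07],
  [0,0,0,0,0,0,0.08],
  [0,0,0,0,0,0,0.0878],
  [0,0,0,0,0,0,0.0878],
  [0,0,-0.02,0,0,0,0.0878],
  [0,0,-0.07,0,0,0,0.0878],
  [0,0,-0.12,0,0,0,0.0878],
])

```text
time: 10.78
tool_pos: [0.4973, -0.1575, 0.1238]
orientation: [0.001, 0.082, 0.997, -0.0]
contact_force: [0.2, -0.7, 0.7]
width: 0.0881
```

```bash
python3 - <<'E'
from h import *
s=bot.read_state();w=cap('wrist','wrist6.png');print(s['tool_pos'],s['orientation'],s['contact_force'],s['width'],s['time'])
np.save('w6.npy',np.r_[s['tool_pos'],s['orientation']])
cv2.imwrite('pics/w6c.png',cv2.resize(w[100:300,180:380],(600,600))[:,:,::-1])
E
```

```text
[ 0.49727739 -0.15748116  0.12376423] [ 5.90899798e-04  8.16184133e-02  9.96663411e-01 -3.61650597e-04] [ 0.23447438 -0.71240743  0.74463214] 0.08807619290319497 10.775
```

View pics/w6c.png

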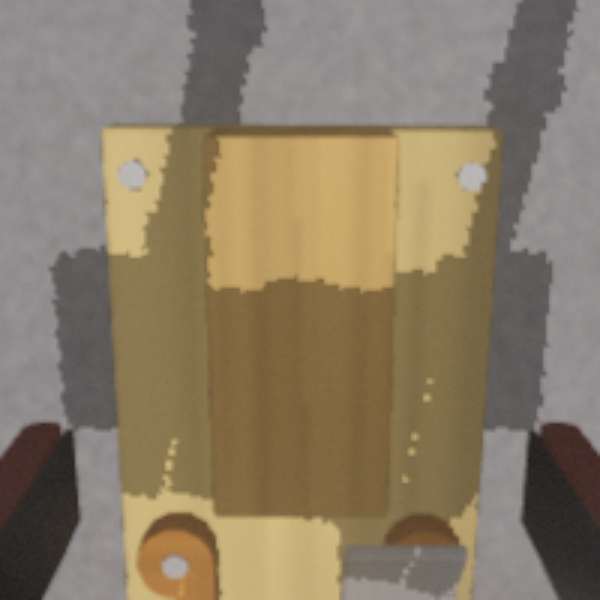

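Wrist crop: the blank lies on the apron, rear edge at x 205–397 (mid 301) against a screw midline of 302. The guide and catch are just beyond its front edge.

```bash
python3 - <<'E'
from h import *
d=np.load('w6.npy');s={'tool_pos':d[:3],'orientation':d[3:]}
f=lambda L:np.array(L,float)/3+[180,100]-.33
H=plane('wrist',f([(132,174),(472,176)]),.018,s);E=plane('wrist',f([(105,128),(499,130)]),.018,s)
C=plane('wrist',f([(206,137),(396,135),(389,515),(215,515)]),.054,s)
print('screws',H.round(4).tolist(),'edge',E.round(4).tolist(),np.linalg.norm(E[0]-E[1]))
G=plane('wrist',f([(175,566)]),.032,s);N=plane('wrist',f([(344,548),(465,548)]),.061,s)
a=np.radians(-9.5);x=np.array([np.cos(a),np.sin(a)]);n=np.array([-x[1],x[0]])
O=E.mean(0)[:2]+.18*x;print('origin',O)
for nm,P in(('blank',C),('screws',H),('edge',E),('guide R',G),('catch tip',N)):
    r=P[:,:2]-O;print(nm,np.c_[r@x,r@n].round(4).tolist())
c=C.mean(0)[:2];u=C[2]+C[3]-C[0]-C[1];print('blank c',c,'yaw',np.degrees(np.arctan2(u[1],u[0])))
tx=O-.205*x-.004*n
print('push start TCP',tx,todelta([*tx,.124],170.5)[:2])
E
```

```text
screws [[0.4463, -0.2042, 0.018], [0.465, -0.0953, 0.018]] edge [[0.4306, -0.2096, 0.018], [0.4519, -0.0851, 0.018]] 0.12625852130813664
origin [ 0.61874642 -0.1770764 ]
blank [[-0.1804, -0.0272], [-0.1811, 0.0264], [-0.0618, 0.028], [-0.0617, -0.0277]]
screws [[-0.1656, -0.0552], [-0.1651, 0.0553]]
edge [[-0.1802, -0.0631], [-0.1798, 0.0631]]
guide R [[-0.0298, -0.0446]]
catch tip [[-0.054, 0.0134], [-0.0541, 0.0515]]
blank c [ 0.49912121 -0.15717151] yaw -9.247654589538316
push start TCP [ 0.41589768 -0.14718678] (array([85.1, -2.4,  7.4]), array([-0.18,  0.73,  0.14]))
```

```bash
python3 - <<'E'
from h import *
a=np.radians(-9.5);x=np.array([np.cos(a),np.sin(a)]);n=np.array([-x[1],x[0]]);O=np.array([.61875,-.1771])
tx=O-.205*x-.004*n
print(todelta([*tx,.124],170.5))
E
```

```text
(array([85. , -2.5,  7.4]), array([-0.18,  0.73,  0.14]), {'time': 10.825, 'joint_pos': array([-3.71602292e-01, -1.29123592e-01,  1.55805118e+00, -4.01558570e-04,
        1.69954405e+00, -1.77908116e+00]), 'qd': array([ 9.91687330e-04, -1.72931203e-02,  1.03714004e-02,  6.75909291e-04,
       -1.21326986e-01, -1.08760726e-04]), 'tau': array([-1.98004064e-01, -1.63147205e+01, -2.14853543e+01, -7.15443632e-03,
        8.98365397e-02,  7.42861284e-04]), 'tool_pos': array([ 0.5001194 , -0.15857103,  0.13242834]), 'orientation': array([ 0.00622975,  0.08159324,  0.9966441 , -0.00206626]), 'contact_force': array([ 1.01912289, -0.69753189,  4.96604529]), 'ft_torque': array([-0.04128401, -0.0381456 ,  0.03089034]), 'width': 0.08756663667315526})
```

drive_tool([
  [0.02,-0.001,0,0,0.3,0.1,0.06],
  [0.05,-0.002,0,0,0.7,0.1,0.03],
  [0.075,-0.0025,0,0,0.7,0.1,0],
  [0.085,-0.0025,0,0,0.7,0.1,0],
  [0.085,-0.0025,0,0,0.7,0.1,0],
  [0.085,-0.0025,0,0,0.7,0.1,0],
  [0.085,-0.0025,0,0,0.7,0.1,0],
])

```text
time: 11.7
tool_pos: [0.4162, -0.1472, 0.1312]
orientation: [-0.0, 0.082, 0.997, -0.001]
contact_force: [-0.1, -0.0, -0.6]
width: 0.0212
```

```bash
python3 - <<'E'
from h import *
a=np.radians(-9.5);x=np.array([np.cos(a),np.sin(a)]);n=np.array([-x[1],x[0]]);O=np.array([.61875,-.1771])
tx=O-.205*x-.004*n
s=bot.read_state();w=cap('wrist','wrist7.png')
d,r,_=todelta([*tx,.001],170.5);print(d,r,s['tool_pos'],s['width'],s['contact_force'],'now rel',(s['tool_pos'][:2]-O)@x,(s['tool_pos'][:2]-O)@n)
E
```

```text
[  0.2   0.3 130.1] [-0.17 -0.    0.05] [ 0.41621921 -0.14722231  0.13116033] 0.02117626748049058 [-0.13543865 -0.04514862 -0.56757011] now rel -0.20468443911151712 -0.00395928279763648
```

View pics/wrist7.png

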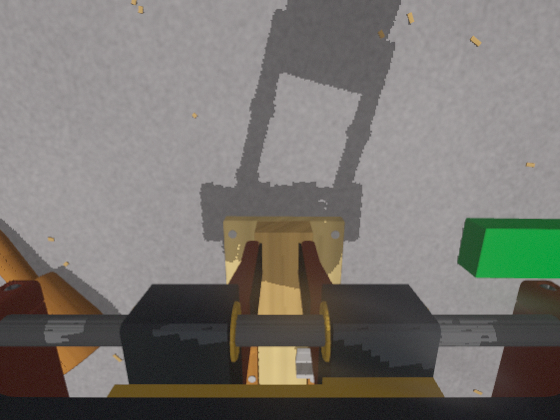

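The wrist view shows the fingers behind the blank's rear edge (row ~225), still closing. Descending to push height.

drive_tool([
  [0,0,0.03,0,0,0,0],
  [0,0,0.07,0,0,0,0],
  [0,0,0.1,0,0,0,0],
  [0,0,0.12,0,0,0,0],
  [0,0,0.13,0,0,0,0],
  [0,0,0.13,0,0,0,0],
  [0,0,0.13,0,0,0,0],
])

```text
time: 12.62
tool_pos: [0.4167, -0.1478, 0.0022]
orientation: [0.001, 0.082, 0.997, -0.002]
contact_force: [-0.4, -0.5, -0.2]
width: 0.0004
```

```bash
cat >> h.py <<'E'
a_=np.radians(-9.5);hx=np.array([np.cos(a_),np.sin(a_)]);hn=np.array([-hx[1],hx[0]]);O=np.array([.61875,-.1771])
def rel():
    s=bot.read_state();p=s['tool_pos'];F=s['contact_force']
    q=s['orientation'];A=R.from_quat([q[1],q[2],q[3],q[0]]).as_matrix()
    print('t',s['time'],'tcp x,y,z mm',((p[:2]-O)@hx*1e3).round(1),((p[:2]-O)@hn*1e3).round(1),(p[2]*1e3).round(1),'F along',(F[:2]@hx).round(2),(F[:2]@hn).round(2),F[2].round(2),'w',s['width'].round(4),'toolx az',np.degrees(np.arctan2(A[1,0],A[0,0])).round(2),'tilt',A[2,:2].round(4))
E
python3 - <<'E'
from h import *
rel();s=bot.read_state();w=cap('wrist','wrist8.png');sc=cap('scene','s8.png')
c=np.zeros((440,800,3),np.uint8);c[:,:400]=cv2.resize(w[140:420,150:404],(400,440));c[:,400:]=cv2.resize(sc[130:240,180:280],(400,440))
cv2.imwrite('pics/c8.png',c[:,:,::-1])
E
```

```text
Traceback (most recent call last):
  File "h.py", line 32, in rel
    print('t',s['time'],'tcp x,y,z mm',((p[:2]-O)@hx*1e3).round(1),((p[:2]-O)@hn*1e3).round(1),(p[2]*1e3).round(1),'F along',(F[:2]@hx).round(2),(F[:2]@hn).round(2),F[2].round(2),'w',s['width'].round(4),'toolx az',np.degrees(np.arctan2(A[1,0],A[0,0])).round(2),'tilt',A[2,:2].round(4))
                                                                                                                                                                                       ^^^^^^^^^^^^^^^^
AttributeError: 'float' object has no attribute 'round'
```

```bash
sed -i "s/s\['width'\].round(4)/round(s['width'],4)/" h.py
python3 - <<'E'
from h import *
rel();s=bot.read_state();w=cap('wrist','wrist8.png');sc=cap('scene','s8.png')
c=np.zeros((440,800,3),np.uint8);c[:,:400]=cv2.resize(w[140:420,150:404],(400,440));c[:,400:]=cv2.resize(sc[130:240,180:280],(400,440))
cv2.imwrite('pics/c8.png',c[:,:,::-1])
E
```

```text
t 12.625 tcp x,y,z mm -204.1 -4.5 2.2 F along -0.31 -0.52 -0.18 w 0.0004 toolx az 170.55 tilt [-0.0014 -0.0033]
```

View pics/c8.png

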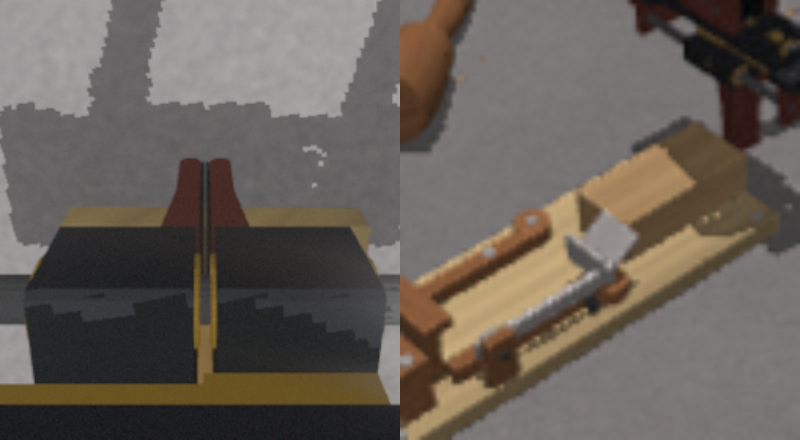

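Fingers shut about 24 mm behind the blank's rear centre, clear of everything. Pushing starts slowly.

drive_tool([
  [-0.003,0.0005,0,0,0,0,0],
  [-0.006,0.0005,0,0,0,0,0],
  [-0.009,0.0005,0,0,0,0,0],
  [-0.012,0.0005,0,0,0,0,0],
  [-0.015,0.0005,0,0,0,0,0],
  [-0.018,0.0005,0,0,0,0,0],
  [-0.021,0.0005,0,0,0,0,0],
  [-0.024,0.0005,0,0,0,0,0],
  [-0.027,0.0005,0,0,0,0,0],
  [-0.027,0.0005,0,0,0,0,0],
])

```text
time: 13.98
tool_pos: [0.4439, -0.1519, 0.0022]
orientation: [0.001, 0.082, 0.997, -0.002]
contact_force: [-0.2, -0.2, -0.3]
width: 0.0004
```

```bash
python3 - <<'E'
from h import *
rel();sc=cap('scene','s9.png')
cv2.imwrite('pics/c9.png',cv2.resize(sc[130:240,150:290],(764,600))[:,:,::-1])
E
```

```text
t 13.975 tcp x,y,z mm -176.6 -4.0 2.2 F along -0.15 -0.22 -0.34 w 0.0004 toolx az 170.56 tilt [-0.0023 -0.0033]
```

View pics/c9.png

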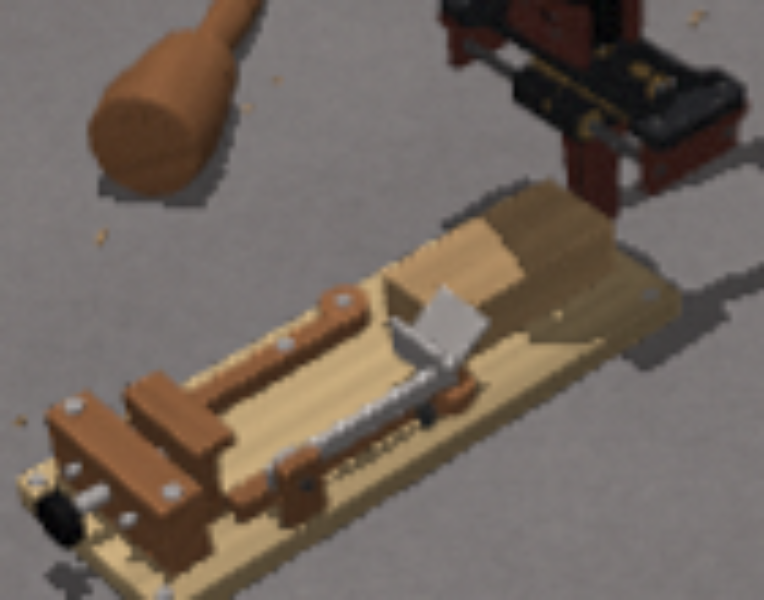

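The blank has moved about 13 mm and its front is just under the catch's slope tip. Force is near zero, so continuing slower.

drive_tool([
  [-0.002,0,0,0,0,0,0],
  [-0.004,0,0,0,0,0,0],
  [-0.006,0,0,0,0,0,0],
  [-0.008,0,0,0,0,0,0],
  [-0.01,0,0,0,0,0,0],
  [-0.012,0,0,0,0,0,0],
  [-0.014,0,0,0,0,0,0],
  [-0.016,0,0,0,0,0,0],
])

```text
time: 15.02
tool_pos: [0.4586, -0.1544, 0.0023]
orientation: [-0.0, 0.082, 0.997, -0.002]
contact_force: [-7.1, 1.2, 3.7]
width: 0.0002
```

```bash
python3 -c "
from h import *
rel()"
```

```text
t 15.025 tcp x,y,z mm -161.7 -4.0 2.3 F along -7.17 0.02 3.68 w 0.0002 toolx az 170.55 tilt [ 0.0002 -0.0034]
```

```bash
python3 - <<'E'
from h import *
rel();sc=cap('scene','s10.png');t=cap('top','t10.png');rel()
c=np.zeros((560,800,3),np.uint8);c[:,:500]=cv2.resize(sc[150:250,170:260],(500,560),interpolation=cv2.INTER_CUBIC);c[:,500:]=cv2.resize(t[140:252,300:360],(300,560),interpolation=cv2.INTER_CUBIC)
cv2.imwrite('pics/c10.png',c[:,:,::-1])
E
```

```text
t 15.025 tcp x,y,z mm -161.7 -4.0 2.3 F along -7.17 0.02 3.68 w 0.0002 toolx az 170.55 tilt [ 0.0002 -0.0034]
t 15.125 tcp x,y,z mm -161.4 -4.0 2.2 F along -4.76 0.38 3.14 w 0.0004 toolx az 170.55 tilt [-0.0004 -0.0034]
```

View pics/c10.png

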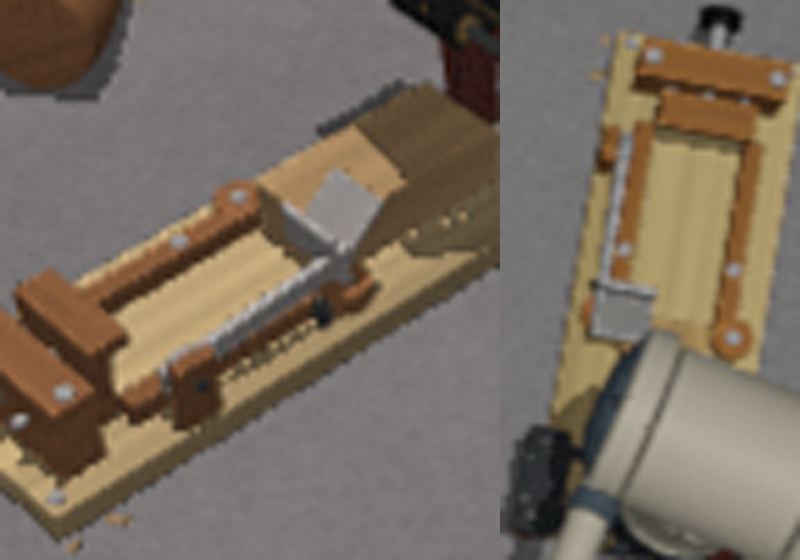

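The blank's front edge is under the catch's slope, level with the right guide (crop ~(250,185)). Resistance is 5–7 N, so I'll continue at 1 mm per row with checks.

drive_tool([
  [-0.001,0,0,0,0,0,0],
  [-0.002,0,0,0,0,0,0],
  [-0.003,0,0,0,0,0,0],
  [-0.004,0,0,0,0,0,0],
])

```text
time: 15.62
tool_pos: [0.4618, -0.155, 0.0023]
orientation: [-0.001, 0.082, 0.997, -0.002]
contact_force: [-6.9, 1.5, 4.3]
width: 0.0007
```

```bash
python3 -c "
from h import *
rel()"
```

```text
t 15.625 tcp x,y,z mm -158.4 -4.1 2.3 F along -7.0 0.32 4.3 w 0.0007 toolx az 170.55 tilt [ 0.0021 -0.0035]
```

drive_tool([
  [-0.001,0,0,0,0,0,0],
  [-0.002,0,0,0,0,0,0],
  [-0.003,0,0,0,0,0,0],
  [-0.004,0,0,0,0,0,0],
  [-0.005,0,0,0,0,0,0],
  [-0.006,0,0,0,0,0,0],
])

```text
time: 16.38
tool_pos: [0.4667, -0.1559, 0.0023]
orientation: [-0.002, 0.082, 0.997, -0.002]
contact_force: [-5.9, 0.4, 3.3]
width: 0.0005
```

```bash
python3 - <<'E'
from h import *
rel();sc=cap('scene','s11.png');t=cap('wrist','w11.png');rel()
c=np.zeros((560,800,3),np.uint8);c[:,:500]=cv2.resize(sc[150:250,170:260],(500,560),interpolation=cv2.INTER_CUBIC);c[:420,500:]=cv2.resize(t[:,180:380],(300,420),interpolation=cv2.INTER_CUBIC)
cv2.imwrite('pics/c11.png',c[:,:,::-1])
E
```

```text
t 16.375 tcp x,y,z mm -153.5 -4.2 2.3 F along -5.85 -0.6 3.25 w 0.0005 toolx az 170.54 tilt [ 0.0047 -0.0035]
t 16.475 tcp x,y,z mm -153.2 -4.2 2.3 F along -5.93 0.22 3.74 w 0.0003 toolx az 170.54 tilt [ 0.0041 -0.0036]
```

View pics/c11.png

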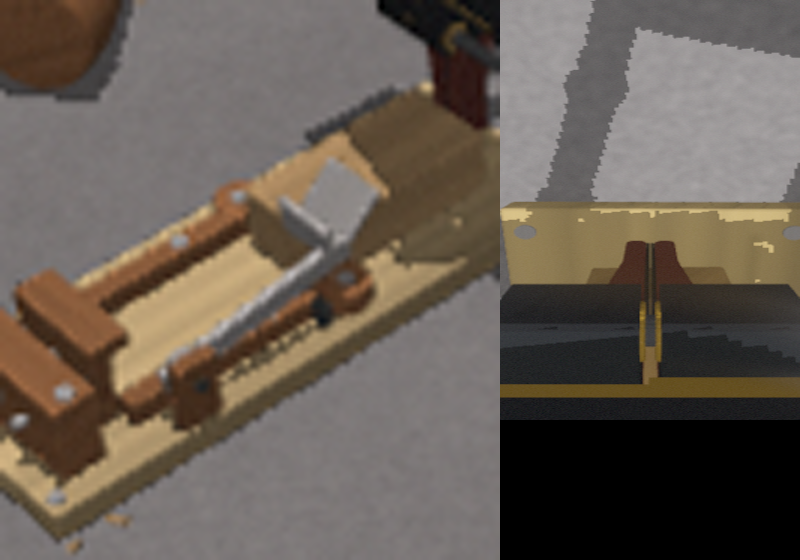

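The catch is being lifted by the blank's edge: a gap shows under its arm at (330,260) and the blank is entering the mouth. Force is steady at 6 N, so I keep going.

drive_tool([
  [-0.001,0,0,0,0,0,0],
  [-0.002,0,0,0,0,0,0],
  [-0.003,0,0,0,0,0,0],
  [-0.004,0,0,0,0,0,0],
  [-0.005,0,0,0,0,0,0],
  [-0.006,0,0,0,0,0,0],
  [-0.007,0,0,0,0,0,0],
  [-0.008,0,0,0,0,0,0],
  [-0.009,0,0,0,0,0,0],
  [-0.01,0,0,0,0,0,0],
])

```text
time: 17.73
tool_pos: [0.4768, -0.1576, 0.0023]
orientation: [-0.002, 0.082, 0.997, -0.002]
contact_force: [-3.8, 1.5, 3.2]
width: 0.0006
```

```bash
python3 - <<'E'
from h import *
rel()
E
```

```text
t 17.725 tcp x,y,z mm -143.2 -4.2 2.3 F along -4.03 0.83 3.22 w 0.0006 toolx az 170.54 tilt [ 0.0041 -0.0036]
```

drive_tool([
  [-0.002,0,0,0,0,0,0],
  [-0.004,0,0,0,0,0,0],
  [-0.006,0,0,0,0,0,0],
  [-0.008,0,0,0,0,0,0],
  [-0.01,0,0,0,0,0,0],
  [-0.012,0,0,0,0,0,0],
  [-0.014,0,0,0,0,0,0],
  [-0.016,0,0,0,0,0,0],
  [-0.018,0,0,0,0,0,0],
  [-0.02,0,0,0,0,0,0],
])

```text
time: 18.98
tool_pos: [0.4967, -0.1609, 0.0023]
orientation: [-0.002, 0.082, 0.997, -0.002]
contact_force: [-5.6, 1.4, 4.7]
width: 0.0007
```

```bash
python3 - <<'E'
from h import *
rel();sc=cap('scene','s12.png');t=cap('wrist','w12.png');rel()
c=np.zeros((560,800,3),np.uint8);c[:,:500]=cv2.resize(sc[150:250,165:265],(500,560),interpolation=cv2.INTER_CUBIC);c[:420,500:]=cv2.resize(t[:,180:380],(300,420),interpolation=cv2.INTER_CUBIC)
cv2.imwrite('pics/c12.png',c[:,:,::-1])
E
```

```text
t 18.975 tcp x,y,z mm -123.1 -4.2 2.3 F along -5.73 0.46 4.71 w 0.0007 toolx az 170.54 tilt [ 0.0041 -0.0035]
t 19.075 tcp x,y,z mm -122.8 -4.2 2.3 F along -3.21 0.03 3.11 w 0.0004 toolx az 170.54 tilt [ 0.0036 -0.0036]
```

View pics/c12.png

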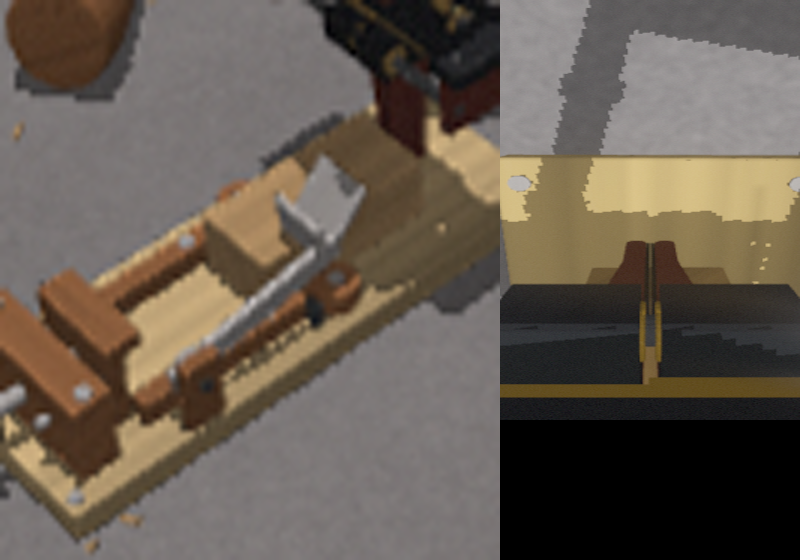

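The nose rides on the blank's top (crop (300,215)) and the front edge is in the channel between the rails. Continuing.

drive_tool([
  [-0.0025,0,0,0,0,0,0],
  [-0.005,0,0,0,0,0,0],
  [-0.0075,0,0,0,0,0,0],
  [-0.01,0,0,0,0,0,0],
  [-0.0125,0,0,0,0,0,0],
  [-0.015,0,0,0,0,0,0],
  [-0.0175,0,0,0,0,0,0],
  [-0.02,0,0,0,0,0,0],
  [-0.0225,0,0,0,0,0,0],
  [-0.025,0,0,0,0,0,0],
])

```text
time: 20.32
tool_pos: [0.5218, -0.1651, 0.0022]
orientation: [-0.002, 0.082, 0.997, -0.002]
contact_force: [-5.1, 1.1, 3.5]
width: 0.0007
```

```bash
python3 -c "
from h import *
rel()"
```

```text
t 20.325 tcp x,y,z mm -97.6 -4.2 2.2 F along -5.17 0.3 3.54 w 0.0007 toolx az 170.54 tilt [ 0.0036 -0.0036]
```

drive_tool([
  [-0.0025,0,0,0,0,0,0],
  [-0.005,0,0,0,0,0,0],
  [-0.0075,0,0,0,0,0,0],
  [-0.01,0,0,0,0,0,0],
  [-0.0125,0,0,0,0,0,0],
  [-0.015,0,0,0,0,0,0],
  [-0.0175,0,0,0,0,0,0],
  [-0.02,0,0,0,0,0,0],
  [-0.0225,0,0,0,0,0,0],
  [-0.025,0,0,0,0,0,0],
])

```text
time: 21.58
tool_pos: [0.5465, -0.1693, 0.0022]
orientation: [-0.002, 0.082, 0.997, -0.002]
contact_force: [-5.1, 1.6, 5.2]
width: 0.0006
```

```bash
python3 - <<'E'
from h import *
rel();sc=cap('scene','s13.png');t=cap('wrist','w13.png');rel()
c=np.zeros((560,800,3),np.uint8);c[:,:500]=cv2.resize(sc[140:240,155:255],(500,560),interpolation=cv2.INTER_CUBIC);c[:420,500:]=cv2.resize(t[:,180:380],(300,420),interpolation=cv2.INTER_CUBIC)
cv2.imwrite('pics/c13.png',c[:,:,::-1])
E
```

```text
t 21.575 tcp x,y,z mm -72.5 -4.2 2.2 F along -5.31 0.77 5.25 w 0.0006 toolx az 170.54 tilt [ 0.0036 -0.0036]
t 21.675 tcp x,y,z mm -72.2 -4.2 2.1 F along -3.1 -0.38 2.0 w 0.0005 toolx az 170.54 tilt [ 0.003  -0.0036]
```

View pics/c13.png

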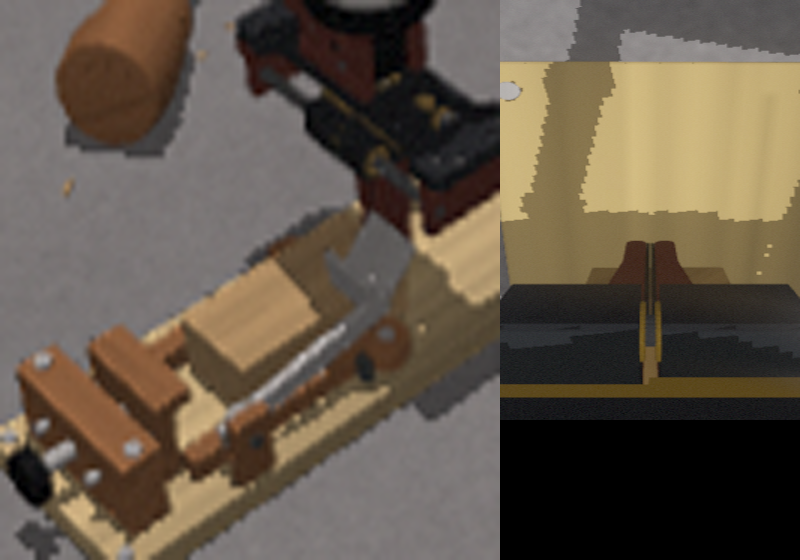

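The blank is about three quarters in: nose still on top, fingers passing beside the catch (wrist: fingers centred at (280,250), symmetric on the rear face). Continuing to just before the earliest jaw contact.

drive_tool([
  [-0.0025,0,0,0,0,0,0],
  [-0.005,0,0,0,0,0,0],
  [-0.0075,0,0,0,0,0,0],
  [-0.01,0,0,0,0,0,0],
  [-0.0125,0,0,0,0,0,0],
  [-0.015,0,0,0,0,0,0],
  [-0.0175,0,0,0,0,0,0],
  [-0.02,0,0,0,0,0,0],
  [-0.0225,0,0,0,0,0,0],
  [-0.025,0,0,0,0,0,0],
])

```text
time: 22.92
tool_pos: [0.5716, -0.1734, 0.0021]
orientation: [-0.002, 0.082, 0.997, -0.002]
contact_force: [-5.8, 0.9, 4.2]
width: 0.0006
```

drive_tool([
  [0.001,0,0,0,0,0,0],
  [0.002,0,0,0,0,0,0],
  [0.002,0,0,0,0,0,0],
])

```text
time: 23.3
tool_pos: [0.5698, -0.173, 0.0019]
orientation: [-0.001, 0.082, 0.997, -0.002]
contact_force: [0.6, -1.3, 0.3]
width: 0.0007
```

```bash
python3 - <<'E'
from h import *
rel();sc=cap('scene','s14.png');t=cap('top','t14.png')
c=np.zeros((560,800,3),np.uint8);c[:,:500]=cv2.resize(sc[140:240,155:255],(500,560),interpolation=cv2.INTER_CUBIC);c[:,500:]=cv2.resize(t[140:252,300:360],(300,560),interpolation=cv2.INTER_CUBIC)
cv2.imwrite('pics/c14.png',c[:,:,::-1])
E
```

```text
t 23.3 tcp x,y,z mm -49.0 -4.1 1.9 F along 0.81 -1.2 0.3 w 0.0007 toolx az 170.55 tilt [ 0.0027 -0.0035]
```

View pics/c14.png

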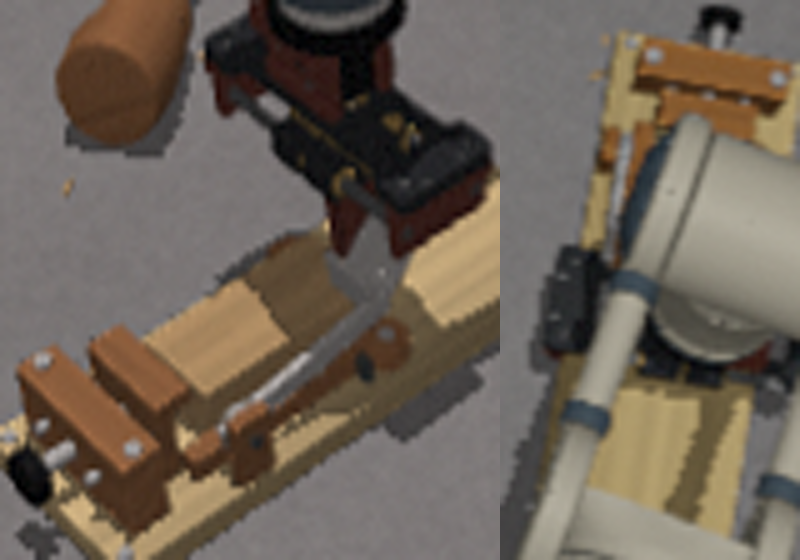

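Clear of the catch. About 20 mm more until the nose can drop; then I'll feel for the jaw in half-millimetre rows.

drive_tool([
  [-0.002,0,0,0,0,0,0],
  [-0.004,0,0,0,0,0,0],
  [-0.006,0,0,0,0,0,0],
  [-0.008,0,0,0,0,0,0],
  [-0.01,0,0,0,0,0,0],
  [-0.012,0,0,0,0,0,0],
  [-0.014,0,0,0,0,0,0],
  [-0.016,0,0,0,0,0,0],
  [-0.018,0,0,0,0,0,0],
])

```text
time: 24.52
tool_pos: [0.5876, -0.176, 0.002]
orientation: [-0.002, 0.082, 0.997, -0.002]
contact_force: [-4.2, 1.1, 2.5]
width: 0.0003
```

drive_tool([
  [-0.0005,0,0,0,0,0,0],
  [-0.001,0,0,0,0,0,0],
  [-0.0015,0,0,0,0,0,0],
  [-0.002,0,0,0,0,0,0],
])

```text
time: 25.02
tool_pos: [0.5898, -0.1764, 0.002]
orientation: [-0.001, 0.082, 0.997, -0.002]
contact_force: [-2.2, -0.4, 1.4]
width: 0.0003
```

```bash
python3 - <<'E'
from h import *
rel();sc=cap('scene','s15.png')
cv2.imwrite('pics/c15.png',cv2.resize(sc[150:240,150:250],(660,594),interpolation=cv2.INTER_CUBIC)[:,:,::-1])
E
```

```text
t 25.025 tcp x,y,z mm -28.7 -4.1 2.0 F along -2.12 -0.78 1.42 w 0.0003 toolx az 170.54 tilt [ 0.0024 -0.0036]
```

View pics/c15.png

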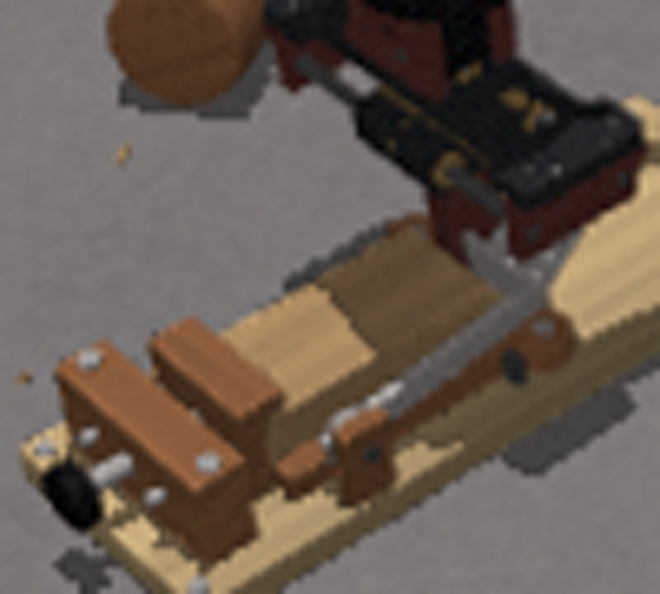

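drive_tool([
  [-0.0005,0,0,0,0,0,0],
  [-0.001,0,0,0,0,0,0],
  [-0.0015,0,0,0,0,0,0],
  [-0.002,0,0,0,0,0,0],
])

```text
time: 25.58
tool_pos: [0.5919, -0.1767, 0.002]
orientation: [-0.001, 0.082, 0.997, -0.002]
contact_force: [-2.2, 0.8, 1.5]
width: 0.0007
```

```bash
python3 - <<'E'
from h import *
rel();sc=cap('scene','s16.png')
cv2.imwrite('pics/c16.png',cv2.resize(sc[150:240,150:250],(660,594),interpolation=cv2.INTER_CUBIC)[:,:,::-1])
E
```

```text
t 25.575 tcp x,y,z mm -26.6 -4.1 2.0 F along -2.29 0.4 1.52 w 0.0007 toolx az 170.54 tilt [ 0.0023 -0.0036]
```

View pics/c16.png

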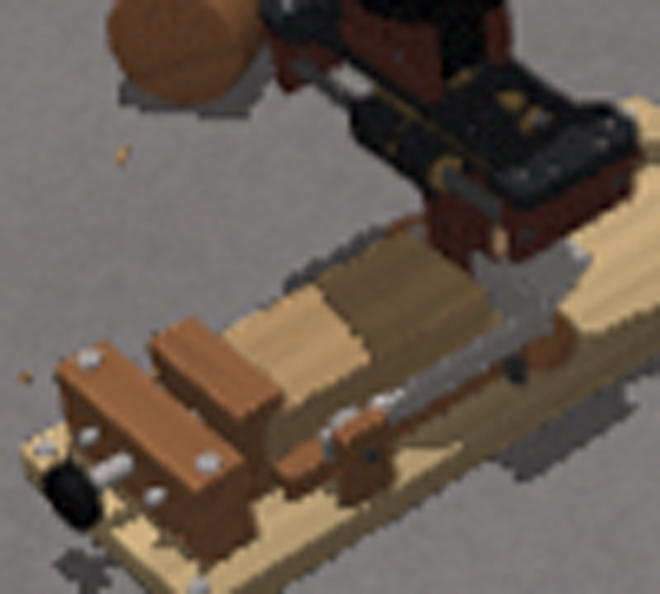

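The catch has dropped behind the blank: its arm now lies down on the rail and the nose plate is at (530,280), below the blank's top. Feeling for the jaw.

drive_tool([
  [-0.0005,0,0,0,0,0,0],
  [-0.001,0,0,0,0,0,0],
  [-0.0015,0,0,0,0,0,0],
])

```text
time: 26.0
tool_pos: [0.5928, -0.1769, 0.002]
orientation: [-0.002, 0.082, 0.997, -0.002]
contact_force: [-6.4, 1.5, 3.2]
width: 0.0007
```

drive_tool([
  [-0.0005,0,0,0,0,0,0],
  [-0.001,0,0,0,0,0,0],
])

```text
time: 26.25
tool_pos: [0.5927, -0.1769, 0.002]
orientation: [-0.003, 0.082, 0.997, -0.001]
contact_force: [-8.6, 1.8, 4.3]
width: 0.0005
```

drive_tool([
  [-0.0005,0,0,0,0,0,0],
  [-0.001,0,0,0,0,0,0],
])

```text
time: 26.5
tool_pos: [0.5926, -0.1768, 0.002]
orientation: [-0.005, 0.082, 0.997, -0.001]
contact_force: [-8.5, 2.2, 5.0]
width: 0.0004
```

Jaw felt: TCP halted at x = -25.6 mm and force rose from 2.2 to 8.7 N. Holding a light push briefly to be sure it is at least 4 N net.

drive_tool([
  [-0.001,0,0,0,0,0,0],
  [-0.0011,0,0,0,0,0,0],
  [-0.0011,0,0,0,0,0,0],
])

```text
time: 26.88
tool_pos: [0.5925, -0.1768, 0.0021]
orientation: [-0.006, 0.083, 0.997, -0.001]
contact_force: [-8.0, 2.0, 4.6]
width: 0.0004
```

```bash
python3 - <<'E'
from h import *
rel();sc=cap('scene','s17.png');rel()
cv2.imwrite('pics/c17.png',cv2.resize(sc[150:240,150:250],(660,594),interpolation=cv2.INTER_CUBIC)[:,:,::-1])
E
```

```text
t 26.875 tcp x,y,z mm -26.0 -4.0 2.1 F along -8.27 0.69 4.63 w 0.0004 toolx az 170.53 tilt [ 0.0117 -0.0032]
t 26.925 tcp x,y,z mm -26.0 -4.0 2.1 F along -8.44 0.35 4.75 w 0.0001 toolx az 170.53 tilt [ 0.0117 -0.0032]
```

View pics/c17.png

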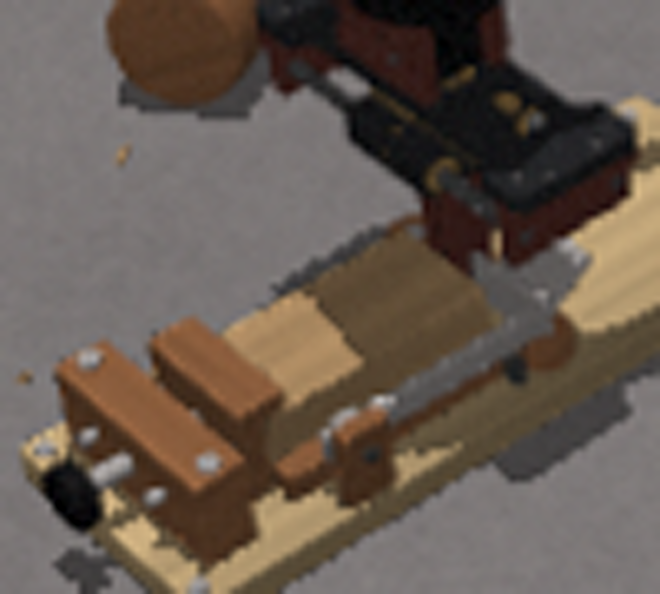

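Steady 8.3–8.4 N along the slide. Sliding drag is about 2 N, so about 6 N sits on the jaw, and the catch is down. Backing off and lifting clear.

drive_tool([
  [0.001,0,0,0,0,0,0],
  [0.003,0,0,0,0,0,0],
  [0.006,0,0,0,0,0,0],
  [0.008,0,0,0,0,0,0],
  [0.008,0,0,0,0,0,0],
  [0.008,-0.001,-0.015,0,0,0,0],
  [0.008,-0.001,-0.04,0,0,0,0],
  [0.008,-0.001,-0.08,0,0,0,0],
  [0.008,-0.001,-0.12,0,0,0,0],
  [0.008,-0.001,-0.12,0,0,0,0],
])

```text
time: 28.18
tool_pos: [0.5881, -0.1772, 0.1283]
orientation: [-0.001, 0.083, 0.997, -0.002]
contact_force: [0.3, 0.1, 0.3]
width: 0.0004
```

```bash
python3 - <<'E'
from h import *
rel()
E
```

```text
t 28.175 tcp x,y,z mm -30.2 -5.1 128.3 F along 0.32 0.12 0.26 w 0.0004 toolx az 170.53 tilt [ 0.0025 -0.0049]
```

drive_tool([
  [0.05,0,-0.02,0,0,0,0],
  [0.1,0,-0.04,0,0,0,0],
  [0.14,0,-0.05,0,0,0,0],
  [0.16,0,-0.05,0,0,0,0],
  [0.16,0,-0.05,0,0,0,0],
])

```text
time: 28.8
tool_pos: [0.4299, -0.1506, 0.1788]
orientation: [-0.001, 0.083, 0.997, -0.003]
contact_force: [0.3, -0.4, 0.5]
width: 0.0006
```

```bash
python3 - <<'E'
from h import *
rel();s=bot.read_state();w=cap('wrist','w18.png');sc=cap('scene','s18.png');t=cap('top','t18.png')
np.save('w18.npy',np.r_[s['tool_pos'],s['orientation']])
cv2.imwrite('pics/c18.png',cv2.resize(sc[150:250,145:285],(798,570),interpolation=cv2.INTER_CUBIC)[:,:,::-1])
cv2.imwrite('pics/c18t.png',cv2.resize(t[135:265,290:380],(415,600),interpolation=cv2.INTER_CUBIC)[:,:,::-1])
E
```

```text
t 28.8 tcp x,y,z mm -190.7 -5.0 178.8 F along 0.35 -0.38 0.46 w 0.0006 toolx az 170.5 tilt [ 0.0014 -0.0052]
```

View pics/c18.png

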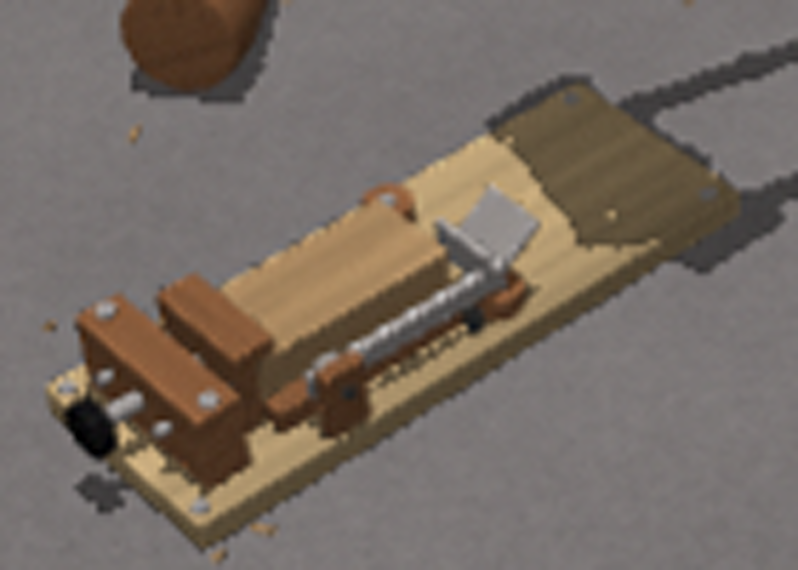

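View pics/c18t.png

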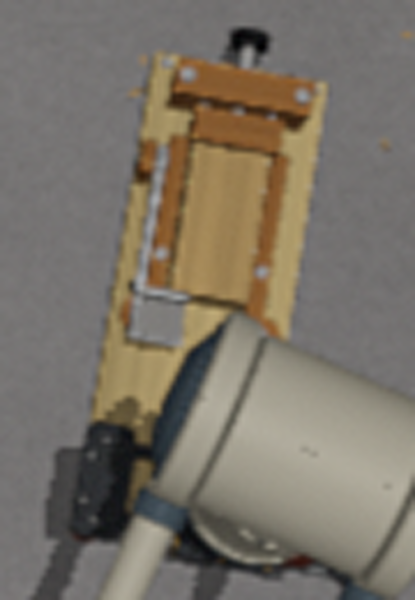

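View pics/w18.png

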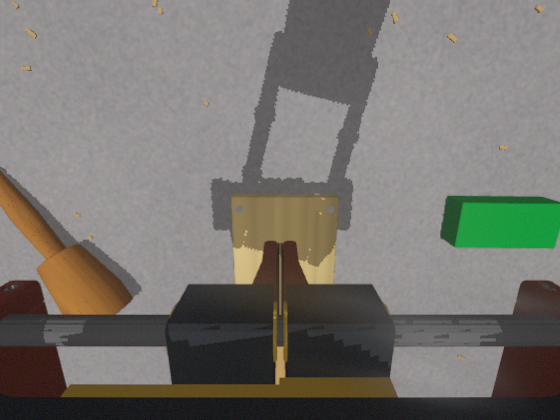

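The catch's nose plate sits at (490,187)–(538,225) in the crop, exactly where it was at the start, so it is fully down. The blank lies between the rails against the jaw. A numeric check of its rear edge:

```bash
python3 - <<'E'
from h import *
t=cv2.imread('pics/t18.png');cv2.imwrite('pics/t18z.png',cv2.resize(t[160:212,315:360],(675,780)[:2],interpolation=cv2.INTER_CUBIC)[:600])
s0=cv2.imread('pics/scene0.png').astype(int);s1=cv2.imread('pics/s18.png').astype(int)
# catch nose plate region unchanged?
print('catch diff',np.abs(s0-s1)[182:198,222:240].mean())
for n in('gouge',(395,255,455,350)),('carv',(295,268,345,315)),('mallet',(160,120,205,168)):
    x0,y0,x1,y1=n[1];print(n[0],'diff',np.abs(s0-s1)[y0:y1,x0:x1].mean().round(2))
E
```

```text
catch diff 4.546296296296297
gouge diff 2.36
carv diff 2.82
mallet diff 7.47
```

View pics/t18z.png

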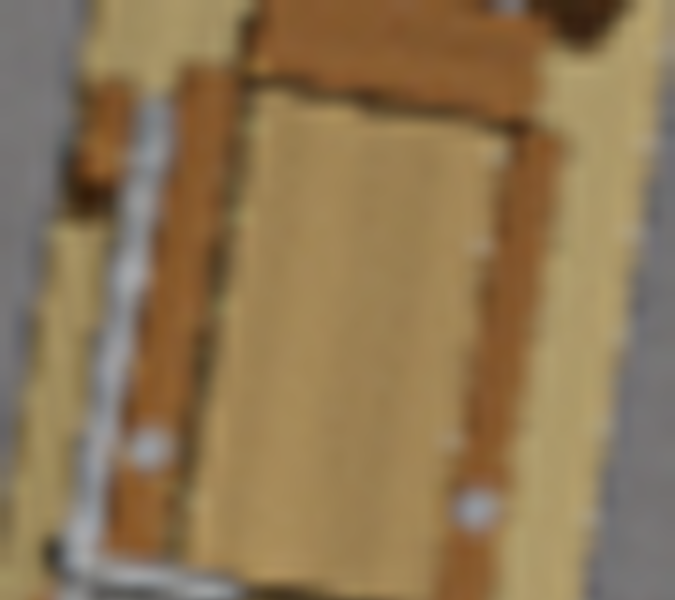

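```bash
python3 - <<'E'
from h import *
s0=cv2.imread('pics/scene0.png');s1=cv2.imread('pics/s18.png')
m=[cv2.inRange(cv2.cvtColor(s[115:172,155:210],cv2.COLOR_BGR2HSV),(5,110,50),(18,255,255)) for s in(s0,s1)]
for k in m: M=cv2.moments(k,True);print('mallet c',M['m10']/M['m00'],M['m01']/M['m00'],M['m00'])
x=[np.degrees(-9.35)]
a=np.radians(-9.4);hx=np.array([np.cos(a),np.sin(a)]);hn=np.array([-hx[1],hx[0]]);Ot=np.array([.6139,-.1798])
f=lambda L:np.array(L,float)/15+[315,160]-.47
for nm,L,z in(('rear edge',[(260,588),(430,603)],.054),('left/right edges mid-length',[(222,330),(492,300)],.054),('jaw lip edge',[(255,88),(525,128)],.058),('rail inner L/R',[(205,330),],.032)):
    P=plane('top',f(L),z)[:,:2]-Ot;print(nm,(np.c_[P@hx,P@hn]*1e3).round(1).tolist())
E
```

```text
mallet c 25.12869822485207 31.763313609467456 676.0
mallet c 26.903177004538577 32.187594553706504 661.0
rear edge [[-13.2, 11.6], [-9.7, -25.3]]
left/right edges mid-length [[42.1, 28.9], [59.6, -28.3]]
jaw lip edge [[96.2, 30.8], [98.2, -29.0]]
rail inner L/R [[47.0, 30.7]]
```

The mallet's mask appears shifted by about 2 px. I'll check when that happened and whether it is still moving.

```bash
python3 - <<'E'
from h import *
for f in('scene0','s2','s5','s9','s11','s14','s18'):
    s=cv2.imread('pics/%s.png'%f)[100:172,155:215]
    k=cv2.inRange(cv2.cvtColor(s,cv2.COLOR_BGR2HSV),(5,110,50),(18,255,255));M=cv2.moments(k,True);print(f,round(M['m10']/M['m00'],2),round(M['m01']/M['m00'],2),M['m00'])
for f in('top0','top2','top4','t14','t18'):
    s=cv2.imread('pics/%s.png'%f)[200:290,388:445]
    k=cv2.inRange(cv2.cvtColor(s,cv2.COLOR_BGR2HSV),(5,110,50),(18,255,255));M=cv2.moments(k,True);print(f,round(M['m10']/M['m00'],2),round(M['m01']/M['m00'],2),M['m00'])
a=plane('top',[(410,230),(412,230)],.036);print(a)
E
```

```text
scene0 25.13 46.76 676.0
s2 26.92 47.22 663.0
s5 26.98 47.13 662.0
s9 26.93 47.16 663.0
s11 26.93 47.21 662.0
s14 27.35 47.28 674.0
s18 26.9 47.19 661.0
top0 25.3 38.45 867.0
top2 23.73 38.91 863.0
top4 23.72 38.92 863.0
t14 23.69 38.9 863.0
t18 23.69 38.88 864.0
[[ 0.50706328 -0.4246927   0.036     ]
 [ 0.50717826 -0.43129835  0.036     ]]
```

The mallet settled by itself by about 5 mm in the first 3 s, before the arm was anywhere near it, and has not moved since. That is well under 25 mm. Handing in.

```bash
python3 - <<'E'
from h import *
rel();print(bot.sign_off())
E
```

```text
t 28.95 tcp x,y,z mm -189.7 -5.0 178.0 F along -0.24 -0.25 -0.46 w 0.0002 toolx az 170.54 tilt [ 0.0031 -0.0046]
the job is handed in; nothing more can be done
None
```

The blank is in the holder, pushed home against the jaw with the catch down behind it, and I handed the job in at about 29 s. No verdict is reported on hand-in.

**What I did:** I gripped the pale blank and laid it on the apron. With the fingers shut, I pushed its rear end in beside the catch until its edge lifted the nose and the nose dropped behind it. I then felt for the jaw in half-millimetre steps and held 8.3–8.7 N on the wrist. About 2 N of that is sliding drag, so I reckon about 6 N was on the jaw. Then I backed off and lifted clear.

**Last checks:**
- **Catch:** in the scene view its nose plate is at the same pixels as at the start, so it is fully down.
- **Blank position:** it lies between the rails with its centre at roughly x = 44 mm by touch, or 47–50 mm from the top view. The two differ by about 4 mm, but both are inside the 42.5–54.5 mm window.
- **Squareness:** my reading of the rear edge in the top view gave about 0.09 rad, over the 0.06 limit. I put that down to edge noise of about a pixel, because the rails allow at most about 0.03 rad. I did not measure it a second way.
- **Gripper:** about 0.18 m behind the blank's rear end, with no contact force.

**What disagreed or failed on the way:**
- **First grip:** it closed above the blank, because the real fingertips end about 28 mm short of the reported TCP. I corrected for this and gripped again.
- **Holder position:** the top and wrist cameras disagreed by 3–5 mm. I used the wrist view.
- **Mallet:** it shifted about 5 mm on its own in the first 3 s, before the arm was near it, and stayed put after that.

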